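Press the pins of the cabinet catches home and put them away in the tilt-out bin

TASK

Set every cabinet catch on the bed of the lever press, between fence and ram with the brass pins towards the ram, and with all of them in place pull the lever through its full stroke to press the pins home, then ease it slowly all the way back, never letting it fly. Put the pressed catches into the white tray's tilt-out bin, swung open by its tab, and shut the bin on them. Leave the spanner, hammer and glass bottle where they are.

Things in the scene. Friction and masses are not known exactly. Their poses are not given: they have to be found in the camera images.
- press: Lever press fixed to the bench. Origin: centre of the bed's underside; z up. Steel bed x -76 to +100, y -125 to +125 mm, top 10 mm above the bench. Fence: fixed bar across the bed, x -72 to -60 mm, its top 30 mm above the bench. Ram: upright plate across the bed, 46 mm high, its face at x = +14 mm at rest, -18 at full stroke. Grey housing behind, 56 mm high. Catches go on the bed between fence and ram.
- press_mid (a point): Bed top at press x = -40, y = 0 mm: where the origin of a standing catch touching the fence lies. Knocked over, a catch may also be pressed lying on its side, its pin still pointing at the ram. A catch may stand up to 15 mm off the fence; the ram pushes it up to the fence. Dark inlays mark three lanes along x, at y = -65, 0 and +65 mm, but anywhere within 110 mm of the middle will do.
- lever (a joint): Press lever, rad: 0 at rest (leaning 0.2 rad towards the press's +x), 1.05 at the stop (leaning 0.85 rad towards -x). Hinge line parallel to the press's y at press x = +30, z = 60 mm. A spring drives it back (0.1 N m at rest, 0.95 N m at the stop; pressing pins adds up to 0.9 N m); let go, it flies back.
- lever_grip (a point): Middle of the lever's handle: a horizontal round black bar 14 mm thick, parallel to the press's y, 90 mm long, outboard of the lever arm. It lies 160 mm from the hinge line, at press y = +200 mm (arm at y = +151 mm): at rest at press x = +62, z = 217 mm, at full stroke x = -90, z = 166 mm. The bar may turn between the fingers.
- tray: White plastic hardware tray fixed to the bench, 250 mm (x) by 200 mm (y). Origin: centre of its underside; z up. Its -x end is a roofed housing 137 mm high that holds the tilt-out bin; the rest is an open tray 50 mm high.
- bin (a joint): Tilt-out bin, rad: 0 shut (upright, under the roof), 0.72 fully open (top tilted out to the tray's -x). Hinge line: the bin's front bottom edge, parallel to the tray's y, at tray x = -125, z = 6 mm. Slight friction; fully open it stays open, but from less than about 0.3 rad it may fall shut.
- bin_tab (a point): Centre of the bin's pull tab: a grey plate 14 mm thick (along the tray's y), 26 mm high, sticking out 46 mm from the bin's front near its top. This point is 34 mm out from the front face and, with the bin shut, 110 mm above the hinge line. It swings with the bin.
- bin_in (a point): Centre of the bin's inner floor; axes turn with the bin (z along its walls). Inside 77 mm (x) by 172 mm (y); front wall 120 mm high, back wall 70 mm. Fully open, its mouth seen from above reaches from the housing's front (tray x = -125 mm) about 75 mm towards -x; the front wall's edge is then 96 mm above the bench.
- catch1: Cabinet catch (two or three of the three are present): a plain aluminium block 40 mm (its x) by 30 mm (y) by 36 mm high, about 120 g, standing on the bench. Origin: centre of its underside. A brass pin 12 mm thick sticks out of its +x end, 18 mm above its underside.
- catch1_mid (a point): Centre of that catch's block, 18 mm above its origin.
- catch1_front (a point): Centre of the block's +x end face, where the pin comes out.
- catch1_pin (a joint): How far that catch's pin has been pressed in, m: at 0 it stands 10 mm proud, at 0.010 flush. It stays where it is pushed (about 10 N of friction). The press leaves it at about 0.0075.
- catch2: Cabinet catch (two or three of the three are present): a plain aluminium block 40 mm (its x) by 30 mm (y) by 36 mm high, about 120 g, standing on the bench. Origin: centre of its underside. A brass pin 12 mm thick sticks out of its +x end, 18 mm above its underside.
- catch2_mid (a point): Centre of that catch's block, 18 mm above its origin.
- catch2_front (a point): Centre of the block's +x end face, where the pin comes out.
- catch2_pin (a joint): How far that catch's pin has been pressed in, m: at 0 it stands 10 mm proud, at 0.010 flush. It stays where it is pushed (about 10 N of friction). The press leaves it at about 0.0075.
- catch3: Cabinet catch (two or three of the three are present): a plain aluminium block 40 mm (its x) by 30 mm (y) by 36 mm high, about 120 g, standing on the bench. Origin: centre of its underside. A brass pin 12 mm thick sticks out of its +x end, 18 mm above its underside.
- catch3_mid (a point): Centre of that catch's block, 18 mm above its origin.
- catch3_front (a point): Centre of the block's +x end face, where the pin comes out.
- catch3_pin (a joint): How far that catch's pin has been pressed in, m: at 0 it stands 10 mm proud, at 0.010 flush. It stays where it is pushed (about 10 N of friction). The press leaves it at about 0.0075.
- spanner: Bystander, to be left alone: adjustable steel spanner, 190 mm long, 11 mm thick, lying flat. Origin: centre of its underside.
- hammer: Bystander, to be left alone: hammer with a lime silicone grip, 260 mm long, lying flat. Origin: centre of its underside.
- bottle: Bystander, to be left alone: small clear glass bottle with a white clip-on lid, 56 mm across, 104 mm high, standing. Origin: centre of its underside.
Mind the look-alikes: they are no part of the job. What is shaped like the catch2 but brown or turquoise is not meant.

How it is judged:
By the outcome, as a careful person would: the job done as asked, in the order asked, and still so for the second after the job is handed in, with the robot touching nothing.
Of catch1, catch2, catch3 only 2 to 3 are there at a start; the rules pass over those that are not, and their reading is None.
At some moment in a run one of catch1, catch2, catch3 may be knocked a few centimetres aside while the robot is not near it.
It also fails if it takes over 210 s, if anything falls off the work surface, if the arm or the gripper's body presses on something with over 40 N, if the wrist force passes 120 N, or if a joint passes its speed limit or range.

ROBOT

A 7-joint arm with a two-finger parallel gripper is mounted at the origin on the work surface. World frame = base frame: x ahead of the robot, y to its left, z up, the work surface at z = 0. Lengths are in m, angles in rad, forces in N, time in s.
With the tool pointing down it reaches from about 0.35 to 0.9 m from the base axis. Payload 8.1 kg.
Tool frame: the origin (TCP) lies midway between the tips of the shut fingers; the grasp point (between the pads) lies arm.hold_point_z behind it (arm.hold_point_z is the distance from the TCP to the grasp point, in m); z points along the fingers, x is the direction in which the jaws open and shut, and the axes are right-handed (so a half turn about z gives the same grasp; the last joint's range is limited). The gripper opens to 92 mm and grips with 3 to 60 N. Pads are 19 mm wide; open, the fingers measure 130 mm over their backs; the gripper's body (75 mm by 190 mm) begins 47 mm behind the grasp point.
Start: joints at [-0.103, 0.434, 0.025, 1.573, -0.012, 1.134, -0.075], TCP at [0.625, -0, 0.227] pointing down, gripper open.
Joint ranges: [-2.62, 2.62], [-0.44, 2.09], [-1.27, 1.32], [0.08, 2.57], [-1.32, 4.46], [0.12, 2], [-2.74, 2.74]. Speed limits (rad/s): [2.22, 2.22, 3.01, 3.01, 3.14, 3.14, 3.14].

INTERFACE

Orientations are given as a rotation vector (axis times angle).
In Python, from cell import arm gives the robot as it stands.
- The arm moves only by the shell command python3 -m pendant 'ROWS' [FORCE]. ROWS is JSON, a list of rows, each an object with "dp": the shift along the tool's x, y, z in m, a list of three; "rotation": the turn, a rotation vector about the tool's x, y, z in rad, a list of three; "fingers": the closure, from -1 (fully open) to 1 (shut). In form: [{"dp": [x, y, z], "rotation": [rx, ry, rz], "fingers": fingers}, ...]. A call has 1 to 20 rows; each row is the pose to reach, as a shift and turn from the pose measured when the call began, along the tool's axes at that moment; what a row does not reach only later rows make up. A row lasts 1/8 s, in which the tool goes at most 62.5 mm and 10.7 degrees, less where a joint would pass 70% of its speed; a pose out of reach is approached as far as the arm can. A call with a gripper value outside its range is refused whole. The fingers move at their own pace and stop on an object; FORCE is the grip in N (left out, the last holds). Time passes only in rows, so rows that repeat a pose let the fingers close. It gives the time, the measured TCP pose, the force and the opening at its end, in the units of the state.
- arm.observe(): the state, without advancing time (a new reading comes with each control period).
- arm.get_image(name): name is "scene" or "side" or "wrist"; returns the picture (384x512x3 uint8, blue, green, red); there is no depth.
- arm.camera_params(name): a dict with "camera_matrix" (3x3 intrinsics, pixels), "rvec" (rotation vector, rad) and "tvec" (3), from world to camera coordinates, as OpenCV has them. Camera axes: x right, y down, z forward; pixel columns grow to the right and rows downward; lengths in m; the calibration is good to about 2 mm. The wrist camera is an equidistant fisheye: a pixel r from the principal point sees the ray r / f radians off the axis. A picture is of the moment at which its call begins: read the wrist's pose just before it. camera_params takes no time and is no camera call; for the wrist camera it gives the pose at the moment of the call.
- arm.sign_off(): hands the job in, once; it reports no verdict.
The state is a dict: "clock": time; "joints": joint angles; "dq": joint speeds; "joint_efforts": joint torques, N m; "position": TCP position; "ee_rot": TCP orientation; "force": force on the tool from outside, world axes, zero at the start; "ft_torque": the same for the moment, N m; "width": opening from 0.0 (shut) to 1.0 (fully open).
Only numpy, scipy, OpenCV 4.12 (cv2) and the standard library are available. Lean on these libraries where they do the work, as an engineer would, in place of code of your own. Each camera call takes 0.05 s, during which the arm holds its last target.

## Working session

There is one attempt and no reset: what is moved stays moved. The work goes in short steps, Python scripts to look and compute and a shell command to move; the robot and the scene stay as the last step left them, time stands still between calls to the robot, and variables do not carry over. Pictures are saved under pics/ and viewed, and the job is handed in when it is done.

```bash
ls; mkdir -p pics; python3 - <<'E'
from cell import arm
import cv2
print(arm.observe(), arm.hold_point_z)
for n in ["scene","side","wrist"]:
    cv2.imwrite(f"pics/{n}0.png",arm.get_image(n)); print(n,arm.camera_params(n))
E
```

```text
pics
{'clock': 0.0, 'joints': array([-0.10258045,  0.43522488,  0.02497825,  1.57411377, -0.01161476,
        1.13399902, -0.07511452]), 'dq': array([-0.00025139,  0.00139333,  0.00036518, -0.00086261,  0.00093319,
       -0.00064407, -0.00036893]), 'joint_efforts': array([ 3.89017032e-04, -6.67853522e+01,  9.84863900e-01, -3.14464223e+01,
       -6.05165795e-02,  4.27553023e-02,  1.12382318e-04]), 'position': array([ 6.24477328e-01, -6.86908174e-05,  2.25937410e-01]), 'ee_rot': array([ 3.14145779e+00, -1.80776088e-04, -2.50406242e-03]), 'force': array([ 0.2974807 ,  0.86194671, -0.34442527]), 'ft_torque': array([-0.01659723, -0.01093101, -0.00458389]), 'width': 0.9980578195684396} 0.0188
scene {'camera_matrix': array([[479.95780651,   0.        , 258.63725142],
       [  0.        , 479.95780651, 189.7122311 ],
       [  0.        ,   0.        ,   1.        ]]), 'rvec': array([ 1.75151207,  2.03585106, -0.62654607]), 'tvec': array([ 0.18116666, -0.36544126,  2.06063876])}
side {'camera_matrix': array([[418.84568541,   0.        , 255.884046  ],
       [  0.        , 418.84568541, 190.17716537],
       [  0.        ,   0.        ,   1.        ]]), 'rvec': array([ 2.36313112, -0.71859888,  0.28148394]), 'tvec': array([-0.54382341,  0.27069249,  1.1135249 ])}
wrist {'camera_matrix': array([[297.31863964,   0.        , 255.61218535],
       [  0.        , 297.31863964, 191.95213036],
       [  0.        ,   0.        ,   1.        ]]), 'rvec': array([-2.86942195e+00, -1.24442116e-03,  2.40091069e-03]), 'tvec': array([-0.62462669, -0.03386325,  0.3916742 ])}
```

View pics/scene0.png

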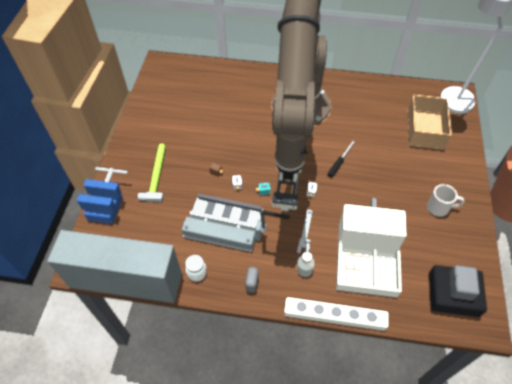

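View pics/side0.png

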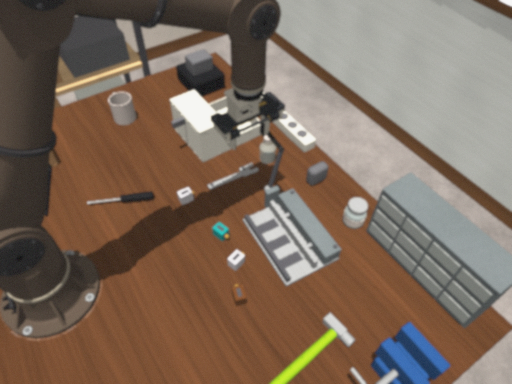

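View pics/wrist0.png

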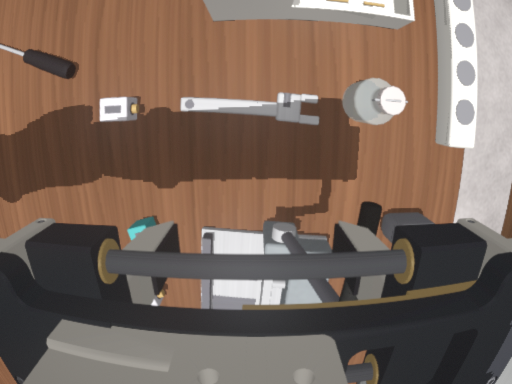

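```bash
cat > h.py <<'E'
import numpy as np, cv2
from cell import arm
from scipy.spatial.transform import Rotation as R
def P(n): 
    c=arm.camera_params(n); return c["camera_matrix"],cv2.Rodrigues(c["rvec"])[0],c["tvec"]
def ray(n,uv,p=None):
    K,Rm,t=p or P(n); x=(uv[0]-K[0,2])/K[0,0]; y=(uv[1]-K[1,2])/K[1,1]
    if n=="wrist":
        r=np.hypot(x,y); d=np.array([np.sin(r)*x/max(r,1e-9),np.sin(r)*y/max(r,1e-9),np.cos(r)])
    else: d=np.array([x,y,1.])
    return -Rm.T@t, Rm.T@d
def plane(n,uv,z,p=None):
    o,d=ray(n,uv,p); return o+d*(z-o[2])/d[2]
def proj(n,X,p=None):
    K,Rm,t=p or P(n); c=Rm@np.asarray(X,float)+t
    if n=="wrist":
        a=np.arctan2(np.hypot(c[0],c[1]),c[2]); h=max(np.hypot(c[0],c[1]),1e-9); q=a*c[:2]/h
    else: q=c[:2]/c[2]
    return np.array([K[0,0]*q[0]+K[0,2],K[1,1]*q[1]+K[1,2]])
def crop(img,x0,y0,w,h,s,f):
    cv2.imwrite(f,cv2.resize(img[y0:y0+h,x0:x0+w],None,fx=s,fy=s,interpolation=cv2.INTER_CUBIC))
E
python3 - <<'E'
from h import *
s=cv2.imread("pics/scene0.png"); crop(s,170,150,160,110,5,"pics/c1.png")
crop(s,290,150,140,150,4,"pics/c2.png")
s=cv2.imread("pics/side0.png"); crop(s,170,170,180,130,4,"pics/c3.png")
E
```

```text
(no output)
```

View pics/c1.png

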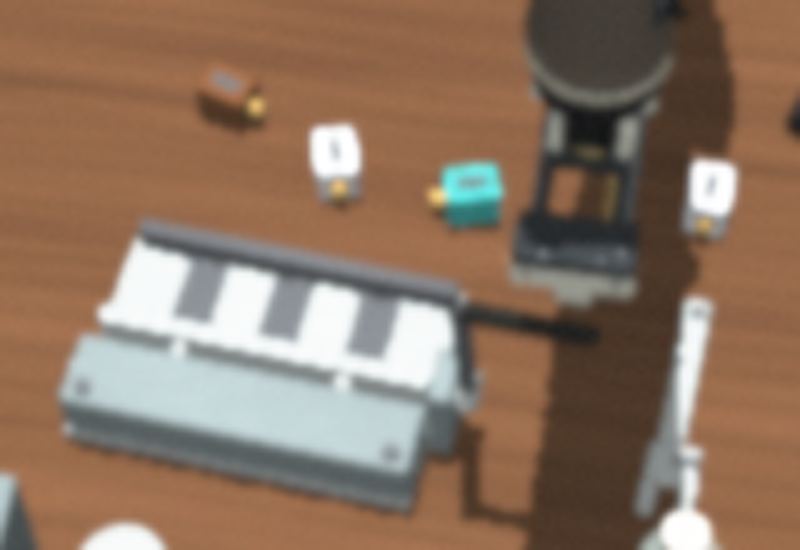

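View pics/c2.png

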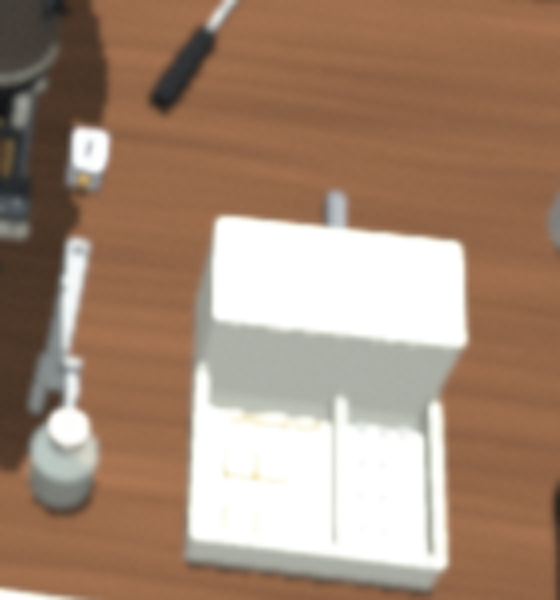

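View pics/c3.png

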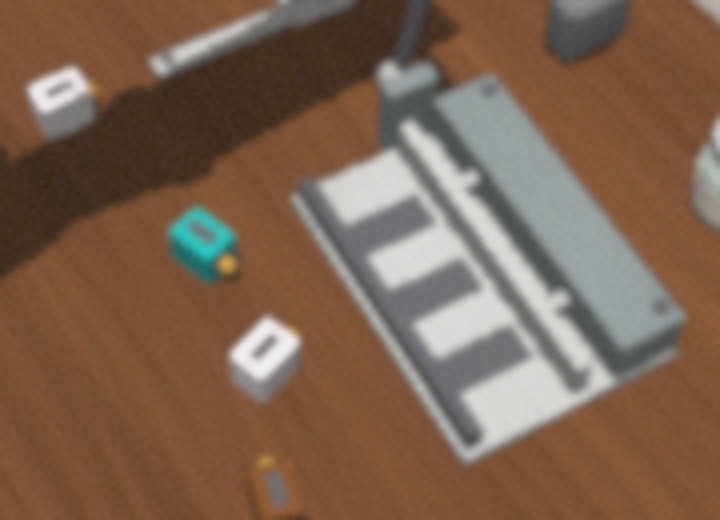

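```bash
python3 - <<'E'
from h import *
def show(lab,n,c,off,s,z):
    X=plane(n,(off[0]+c[0]/s-.5+.5/s,off[1]+c[1]/s-.5+.5/s),z); print(lab,n,X.round(4)); return X
S=("scene",(170,150),5);D=("side",(170,170),4)
def m(lab,c,z,V): return show(lab,V[0],c,V[1],V[2],z)
a=m("bed-x-y",(463,464),.008,D);b=m("bed-x+y",(292,197),.008,D); print("yaw",np.arctan2(*(b-a)[[1,0]])-np.pi/2, np.linalg.norm(b-a))
a=m("fence-y top mid",(472,432),.03,D);b=m("fence+y",(308,188),.03,D); print("yaw",np.arctan2(*(b-a)[[1,0]])-np.pi/2, np.linalg.norm(b-a))
a=m("fence-y top",(147,230),.03,S);b=m("fence+y",(458,290),.03,S); print("yaw",np.arctan2(*(b-a)[[1,0]])-np.pi/2, np.linalg.norm(b-a))
a=m("hs -y front top",(88,342),.056,S);b=m("hs +y",(424,404),.056,S); print("yaw",np.arctan2(*(b-a)[[1,0]])-np.pi/2, np.linalg.norm(b-a))
m("A top centre",(335,150),.036,S);m("A pin",(340,189),.018,S)
m("B top centre",(713,184),.036,S);m("B pin",(705,226),.018,S)
m("A top",(265,346),.036,D);m("B top",(61,89),.036,D)
# 4 top corners
for k in [(310,128),(354,124),(361,172),(320,178)]: m("A c",k,.036,S)
for k in [(693,160),(736,162),(734,212),(688,208)]: m("B c",k,.036,S)
for k in [(268,314),(301,344),(262,382),(228,352)]: m("A c",k,.036,D)
for k in [(73,66),(95,93),(50,112),(27,88)]: m("B c",k,.036,D)
T=("scene",(290,150),4)
print("tray roof corners")
for k in [(217,218),(463,242),(464,344),(213,322)]: m("roof",k,.137,T)
for k in [(190,556),(432,580)]: m("front",k,.045,T)
m("tab",(337,200),.116,T)
E
```

```text
bed-x-y side [ 0.5267 -0.3337  0.008 ]
bed-x+y side [ 0.5511 -0.085   0.008 ]
yaw -0.09783049725761761 0.24996346590126273
fence-y top mid side [ 0.5377 -0.3264  0.03  ]
fence+y side [ 0.557 -0.098  0.03 ]
yaw -0.08424201263508535 0.229211391216342
fence-y top scene [ 0.542  -0.3226  0.03  ]
fence+y scene [ 0.5593 -0.0891  0.03  ]
yaw -0.07427619936577257 0.23417559167241642
hs -y front top scene [ 0.6563 -0.3365  0.056 ]
hs +y scene [ 0.6703 -0.0963  0.056 ]
yaw -0.05805555292517073 0.24053936902092565
A top centre scene [ 0.4546 -0.1977  0.036 ]
A pin scene [ 0.4769 -0.1906  0.018 ]
B top centre scene [0.4434 0.0847 0.036 ]
B pin scene [0.4694 0.0826 0.018 ]
A top side [ 0.4562 -0.1973  0.036 ]
B top side [0.4474 0.0824 0.036 ]
A c scene [ 0.4374 -0.2199  0.036 ]
A c scene [ 0.4289 -0.1877  0.036 ]
A c scene [ 0.4715 -0.175   0.036 ]
A c scene [ 0.4814 -0.2042  0.036 ]
B c scene [0.4239 0.068  0.036 ]
B c scene [0.421  0.0999 0.036 ]
B c scene [0.466  0.1021 0.036 ]
B c scene [0.4675 0.0684 0.036 ]
A c side [ 0.4717 -0.1768  0.036 ]
A c side [ 0.4777 -0.2097  0.036 ]
A c side [ 0.4395 -0.2198  0.036 ]
A c side [ 0.4326 -0.1873  0.036 ]
B c side [0.4662 0.0979 0.036 ]
B c side [0.4674 0.0645 0.036 ]
B c side [0.4297 0.0668 0.036 ]
B c side [0.426  0.0977 0.036 ]
tray roof corners
roof scene [0.5705 0.1934 0.137 ]
roof scene [0.5638 0.3974 0.137 ]
roof scene [0.6615 0.3963 0.137 ]
roof scene [0.6713 0.1953 0.137 ]
front scene [0.8359 0.1987 0.045 ]
front scene [0.8274 0.3907 0.045 ]
tab scene [0.523  0.2967 0.116 ]
```

```bash
python3 - <<'E'
from h import *
def m(c,z,off=(170,150),s=5,n="scene"): 
    X=plane(n,(off[0]+c[0]/s-.4,off[1]+c[1]/s-.4),z); print(X.round(3))
m((473,184),.036);m((438,197),.018);m((225,80),.036);m((255,107),.018)
m((258,600-240),.036) if 0 else None
print(R.from_rotvec(arm.observe()["ee_rot"]).as_matrix().round(3))
K,Rm,t=P("wrist");print("cam",(-Rm.T@t).round(3),Rm[2].round(3))
E
```

```text
[ 0.47  -0.091  0.036]
[ 0.473 -0.117  0.018]
[ 0.403 -0.292  0.036]
[ 0.411 -0.268  0.018]
[[ 1.    -0.    -0.001]
 [-0.    -1.    -0.   ]
 [-0.001  0.    -1.   ]]
cam [0.625 0.073 0.385] [-0.002 -0.269 -0.963]
```

```bash
python3 -m pendant '[{"dp":[-0.1,0,0],"rotation":[0,0,0],"fingers":-0.3},{"dp":[-0.1,0,0],"rotation":[0,0,0],"fingers":-0.3},{"dp":[-0.169,0.1,0],"rotation":[0,0,-0.18],"fingers":-0.3},{"dp":[-0.169,0.15,0],"rotation":[0,0,-0.36],"fingers":-0.3},{"dp":[-0.169,0.197,0],"rotation":[0,0,-0.54],"fingers":-0.3},{"dp":[-0.169,0.197,0.02],"rotation":[0,0,-0.72],"fingers":-0.3},{"dp":[-0.169,0.197,0.04],"rotation":[0,0,-0.9],"fingers":-0.3},{"dp":[-0.169,0.197,0.06],"rotation":[0,0,-1.08],"fingers":-0.3},{"dp":[-0.169,0.197,0.06],"rotation":[0,0,-1.26],"fingers":-0.3},{"dp":[-0.169,0.197,0.06],"rotation":[0,0,-1.44],"fingers":-0.3},{"dp":[-0.169,0.197,0.06],"rotation":[0,0,-1.62],"fingers":-0.3},{"dp":[-0.169,0.197,0.06],"rotation":[0,0,-1.8],"fingers":-0.3},{"dp":[-0.169,0.197,0.06],"rotation":[0,0,-1.84],"fingers":-0.3},{"dp":[-0.169,0.197,0.06],"rotation":[0,0,-1.84],"fingers":-0.3},{"dp":[-0.169,0.197,0.06],"rotation":[0,0,-1.84],"fingers":-0.3}]'
python3 - <<'E'
from h import *
s=arm.observe();print(s["clock"],s["position"],s["joints"].round(2),s["width"],s["force"])
print(R.from_rotvec(s["ee_rot"]).as_matrix().round(3))
im=arm.get_image("wrist");cv2.imwrite("pics/w1.png",im)
np.save("w1.npy",np.array(P("wrist"),dtype=object),allow_pickle=True)
im=arm.get_image("scene");cv2.imwrite("pics/s1.png",im);crop(im,170,90,330,220,2.4,"pics/s1c.png")
E
```

```text
clock: 2.02
position: [0.4555, -0.197, 0.1663]
ee_rot: [-1.906, -2.496, 0.001]
force: [0.6, -0.6, -0.4]
width: 0.654
2.025 [ 0.45549749 -0.1970312   0.16633952] [ 0.46  0.31 -0.2   1.94  0.08  0.9   2.06] 0.6536616240237726 [ 0.64331353 -0.56247493 -0.35790057]
[[-0.264  0.965 -0.001]
 [ 0.965  0.264 -0.   ]
 [ 0.    -0.001 -1.   ]]Traceback (most recent call last):
  File "<stdin>", line 5, in <module>
ValueError: could not broadcast input array from shape (3,3) into shape (3,)
```

View pics/w1.png

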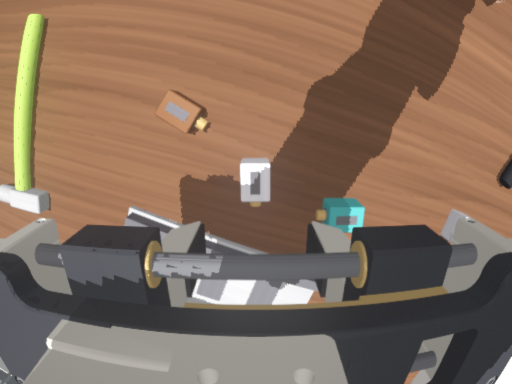

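```bash
python3 - <<'E'
from h import *
im=cv2.imread("pics/w1.png");crop(im,180,140,200,150,4,"pics/w1c.png")
for uv in [(242,159),(269,159),(241,193),(270,193)]: print(plane("wrist",uv,.036).round(4))
im=arm.get_image("scene");crop(im,170,90,330,220,2.4,"pics/s1c.png")
E
```

```text
[ 0.4348 -0.2158  0.036 ]
[ 0.4278 -0.1901  0.036 ]
[ 0.4688 -0.2079  0.036 ]
[ 0.461  -0.1796  0.036 ]
```

View pics/w1c.png

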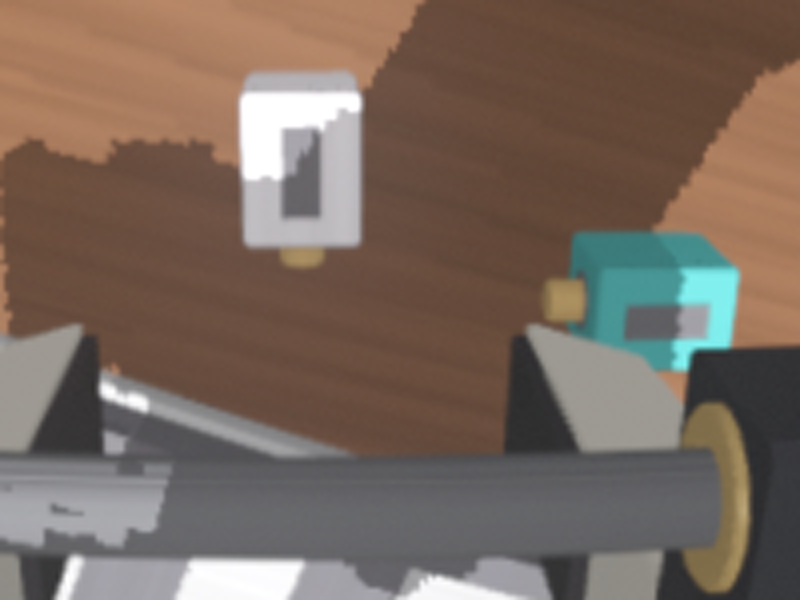

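View pics/s1c.png

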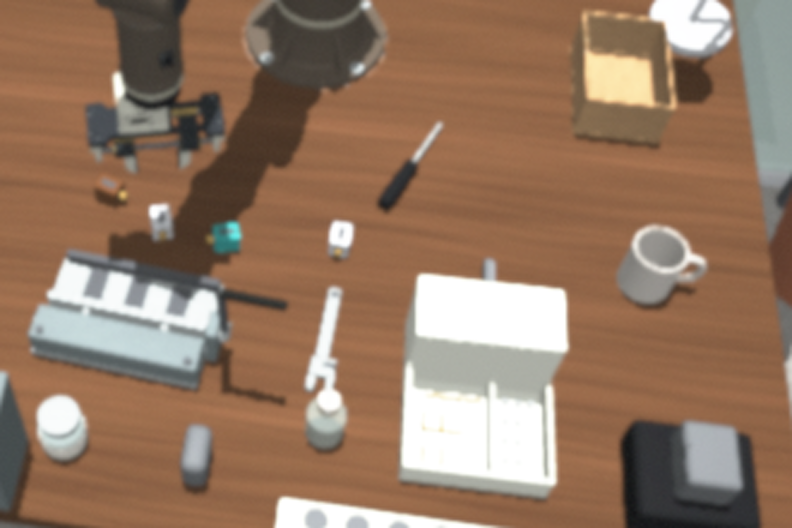

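```bash
python3 -m pendant '[{"dp":[0,0,0.05],"rotation":[0,0,0],"fingers":-0.3},{"dp":[0,0,0.1],"rotation":[0,0,0],"fingers":-0.3},{"dp":[0,0,0.13],"rotation":[0,0,0],"fingers":-0.3},{"dp":[0,0,0.15],"rotation":[0,0,0],"fingers":-0.3},{"dp":[0,0,0.16],"rotation":[0,0,0],"fingers":-0.3},{"dp":[0,0,0.16],"rotation":[0,0,0],"fingers":-0.3},{"dp":[0,0,0.16],"rotation":[0,0,0],"fingers":1},{"dp":[0,0,0.16],"rotation":[0,0,0],"fingers":1},{"dp":[0,0,0.16],"rotation":[0,0,0],"fingers":1},{"dp":[0,0,0.16],"rotation":[0,0,0],"fingers":1},{"dp":[0,0,0.16],"rotation":[0,0,0],"fingers":1},{"dp":[0,0,0.16],"rotation":[0,0,0],"fingers":1}]' 25
python3 - <<'E'
from h import *
im=arm.get_image("wrist");crop(im,180,140,200,150,4,"pics/w2c.png")
E
```

```text
clock: 3.62
position: [0.4556, -0.1971, 0.0067]
ee_rot: [-1.905, -2.498, 0.001]
force: [-1.1, 0.2, 6.1]
width: 0.325
```

View pics/w2c.png

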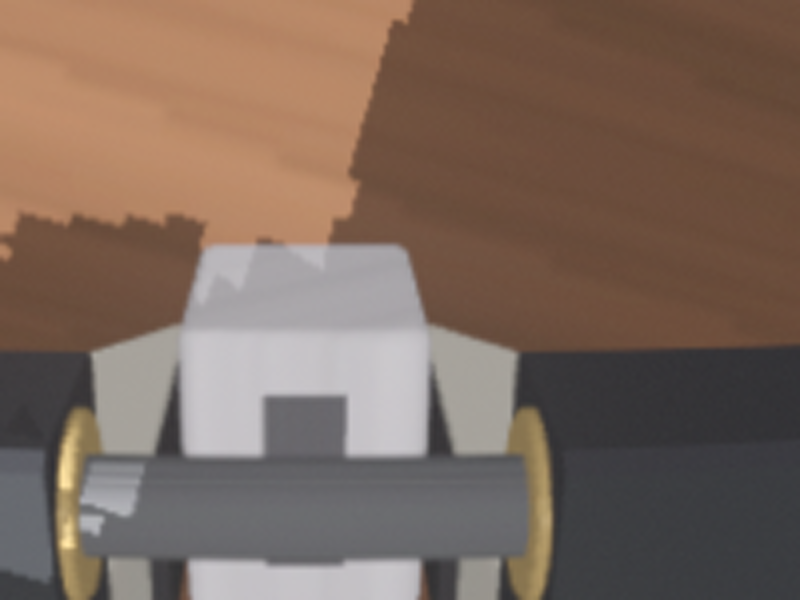

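```bash
python3 -m pendant '[{"dp":[0,0,-0.03],"rotation":[0,0,0],"fingers":1},{"dp":[0,0,-0.08],"rotation":[0,0,0],"fingers":1},{"dp":[0,0,-0.13],"rotation":[0,0,0.1],"fingers":1},{"dp":[-0.03,0.025,-0.17],"rotation":[0,0,0.2],"fingers":1},{"dp":[-0.058,0.05,-0.193],"rotation":[0,0,0.35],"fingers":1},{"dp":[-0.058,0.05,-0.193],"rotation":[0,0,0.35],"fingers":1},{"dp":[-0.058,0.05,-0.193],"rotation":[0,0,0.35],"fingers":1},{"dp":[-0.058,0.05,-0.193],"rotation":[0,0,0.35],"fingers":1}]' 25
python3 - <<'E'
from h import *
im=arm.get_image("wrist");cv2.imwrite("pics/w3.png",im);crop(im,60,150,400,234,2,"pics/w3c.png")
im=arm.get_image("scene");cv2.imwrite("pics/s3.png",im);crop(im,170,150,120,110,6,"pics/s3c.png")
E
```

```text
clock: 4.68
position: [0.518, -0.239, 0.1987]
ee_rot: [-2.308, -2.128, 0.003]
force: [-0.4, 1.1, -1.2]
width: 0.33
```

View pics/w3c.png

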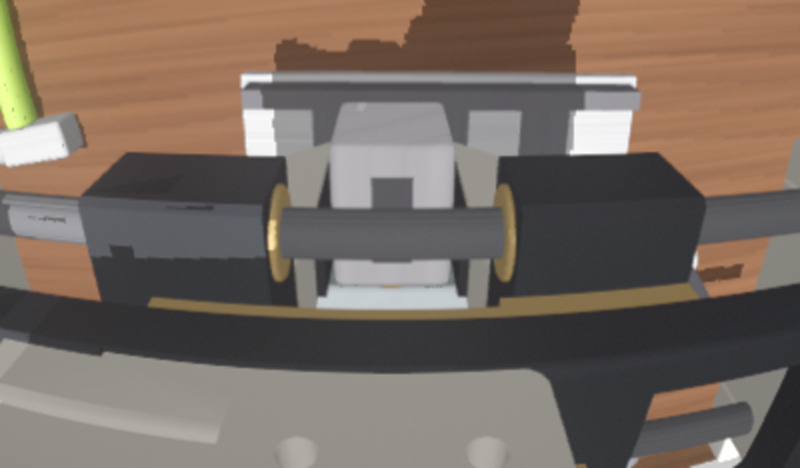

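View pics/s3c.png

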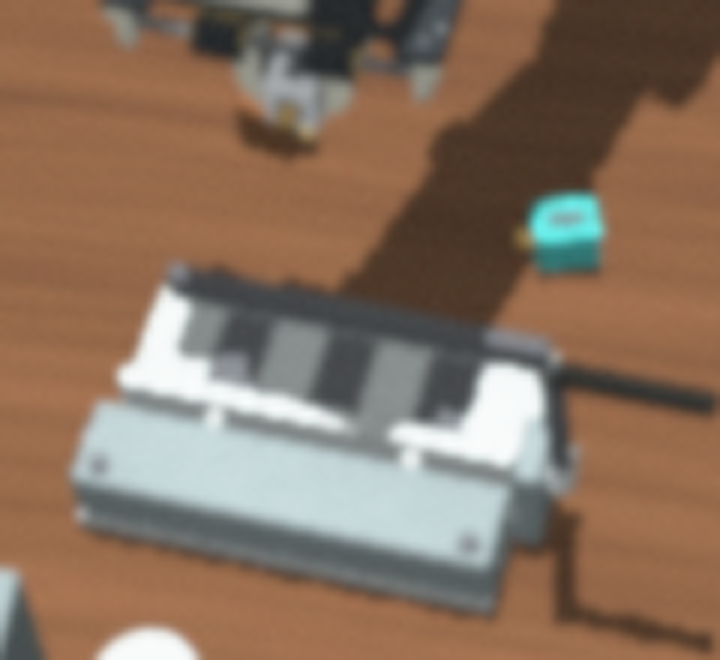

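```bash
python3 - <<'E'
from h import *
def m(l,c,z):
    X=plane("wrist",(60+c[0]/2-.25,150+c[1]/2-.25),z); print(l,X.round(4)); return X
for l,y,z in [("bedback",80,.01),("fback",86,.03),("ffront",108,.03)]:
    a=m(l,(244,y),z);b=m(l,(637,y),z);d=b-a;print(np.linalg.norm(d),np.arctan2(-d[0],d[1]),((a+b)/2).round(4))
s=arm.observe();M=R.from_rotvec(s["ee_rot"]).as_matrix();print(s["position"],np.arctan2(M[1,0],M[0,0]))
m("lane L",(313,153),.01);m("mid lane?",(468,153),.01);m("mid lane r?",(520,153),.01)
E
```

```text
bedback [ 0.5327 -0.3313  0.01  ]
bedback [ 0.5528 -0.0828  0.01  ]
0.2492888494736051 -0.08042520105952164 [ 0.5428 -0.2071  0.01  ]
fback [ 0.5314 -0.3262  0.03  ]
fback [ 0.5505 -0.0913  0.03  ]
0.23565790851761562 -0.08102806953230925 [ 0.541  -0.2088  0.03  ]
ffront [ 0.5448 -0.3282  0.03  ]
ffront [ 0.5646 -0.0907  0.03  ]
0.23834171041623473 -0.08327050592606135 [ 0.5547 -0.2095  0.03  ]
[ 0.51837446 -0.23929173  0.19905962] 1.4891955397801921
lane L [ 0.5839 -0.2938  0.01  ]
mid lane? [ 0.5918 -0.1958  0.01  ]
mid lane r? [ 0.5951 -0.1621  0.01  ]
```

```bash
python3 -m pendant '[{"dp":[-0.0273,0.05,0],"rotation":[0,0,0],"fingers":1},{"dp":[-0.0273,0.0607,0.05],"rotation":[0,0,0],"fingers":1},{"dp":[-0.0273,0.0607,0.1],"rotation":[0,0,0],"fingers":1},{"dp":[-0.0273,0.0607,0.13],"rotation":[0,0,0],"fingers":1},{"dp":[-0.0273,0.0607,0.15],"rotation":[0,0,0],"fingers":1},{"dp":[-0.0273,0.0607,0.165],"rotation":[0,0,0],"fingers":1},{"dp":[-0.0273,0.0607,0.175],"rotation":[0,0,0],"fingers":1},{"dp":[-0.0273,0.0607,0.180],"rotation":[0,0,0],"fingers":1},{"dp":[-0.0273,0.0607,0.181],"rotation":[0,0,0],"fingers":1},{"dp":[-0.0273,0.0607,0.181],"rotation":[0,0,0],"fingers":1}]' 25
python3 - <<'E'
from h import *
im=arm.get_image("side");cv2.imwrite("pics/d4.png",im);crop(im,210,170,160,120,5,"pics/d4c.png")
E
```

```text
clock: 6.02
position: [0.5766, -0.2715, 0.0185]
ee_rot: [-2.31, -2.129, 0.002]
force: [-1.2, -0.3, -0.9]
width: 0.323
```

View pics/d4c.png

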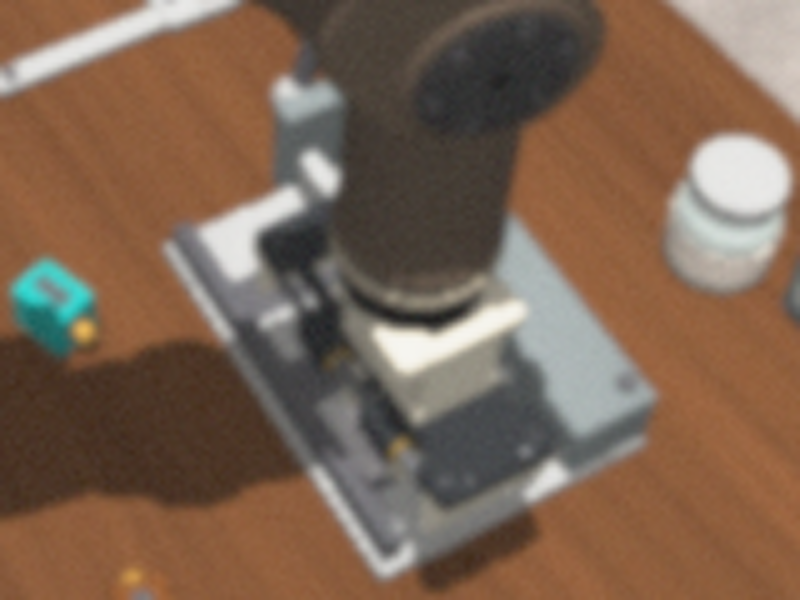

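```bash
python3 -m pendant '[{"dp":[0,0,0],"rotation":[0,0,0],"fingers":-0.1},{"dp":[0,0,0],"rotation":[0,0,0],"fingers":-0.1},{"dp":[0,0,0],"rotation":[0,0,0],"fingers":-0.1},{"dp":[0,0,-0.03],"rotation":[0,0,0],"fingers":-0.1},{"dp":[0,0,-0.08],"rotation":[0,0,0],"fingers":-0.1},{"dp":[0,0,-0.13],"rotation":[0,0,0],"fingers":-0.1},{"dp":[0.02,-0.05,-0.15],"rotation":[0,0,0],"fingers":-0.3},{"dp":[0.05,-0.1,-0.15],"rotation":[0,0,0],"fingers":-0.3},{"dp":[0.1,-0.13,-0.15],"rotation":[0,0,0],"fingers":-0.3},{"dp":[0.15,-0.158,-0.15],"rotation":[0,0,0],"fingers":-0.3},{"dp":[0.2,-0.158,-0.15],"rotation":[0,0,0],"fingers":-0.3},{"dp":[0.25,-0.158,-0.15],"rotation":[0,0,-0.06],"fingers":-0.3},{"dp":[0.3,-0.158,-0.15],"rotation":[0,0,-0.06],"fingers":-0.3},{"dp":[0.3427,-0.1585,-0.15],"rotation":[0,0,-0.06],"fingers":-0.3},{"dp":[0.3427,-0.1585,-0.15],"rotation":[0,0,-0.06],"fingers":-0.3},{"dp":[0.3427,-0.1585,-0.15],"rotation":[0,0,-0.06],"fingers":-0.3}]'
python3 - <<'E'
from h import *
im=arm.get_image("wrist");cv2.imwrite("pics/w5.png",im);crop(im,180,130,200,150,4,"pics/w5c.png")
im=arm.get_image("side");crop(im,150,150,180,150,4,"pics/d5c.png")
s=arm.observe();M=R.from_rotvec(s["ee_rot"]).as_matrix();print(s["position"],np.arctan2(M[1,0],M[0,0]))
E
```

```text
clock: 8.07
position: [0.4466, 0.0823, 0.1685]
ee_rot: [-2.245, -2.197, 0.003]
force: [0.5, -0.8, 0.5]
width: 0.651
[0.44668245 0.08153627 0.16854977] 1.547356606914145
```

View pics/w5c.png

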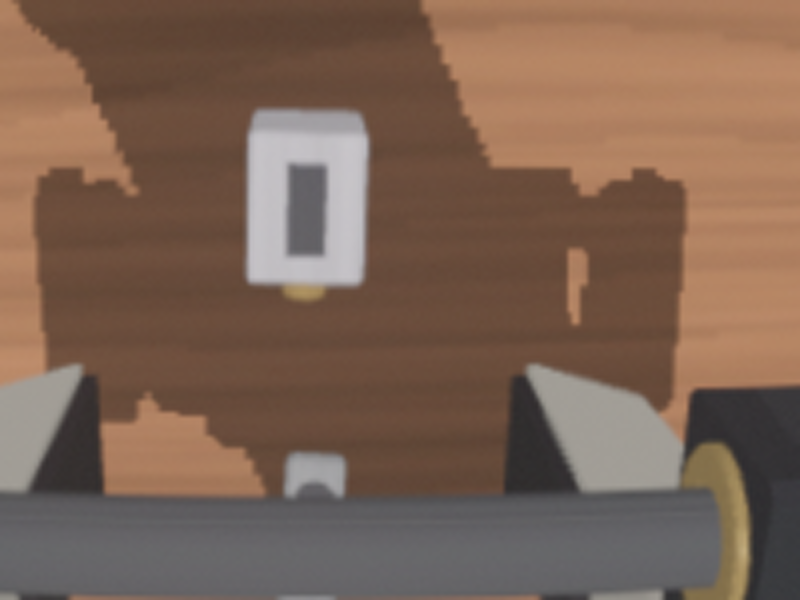

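View pics/d5c.png

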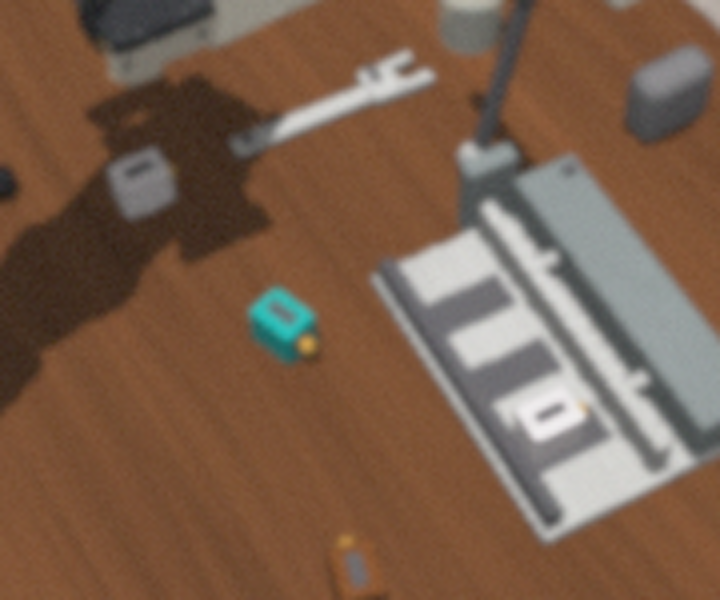

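```bash
python3 -m pendant '[{"dp":[0,0,0.05],"rotation":[0,0,0],"fingers":-0.3},{"dp":[0,0,0.1],"rotation":[0,0,0],"fingers":-0.3},{"dp":[0,0,0.13],"rotation":[0,0,0],"fingers":-0.3},{"dp":[0,0,0.15],"rotation":[0,0,0],"fingers":-0.3},{"dp":[0,0,0.162],"rotation":[0,0,0],"fingers":-0.3},{"dp":[0,0,0.162],"rotation":[0,0,0],"fingers":-0.3},{"dp":[0,0,0.162],"rotation":[0,0,0],"fingers":1},{"dp":[0,0,0.162],"rotation":[0,0,0],"fingers":1},{"dp":[0,0,0.162],"rotation":[0,0,0],"fingers":1},{"dp":[0,0,0.162],"rotation":[0,0,0],"fingers":1},{"dp":[0,0,0.162],"rotation":[0,0,0],"fingers":1},{"dp":[0,0,0.162],"rotation":[0,0,0],"fingers":1},{"dp":[0,0,0.13],"rotation":[0,0,0],"fingers":1},{"dp":[0,0,0.08],"rotation":[0,0,0],"fingers":1},{"dp":[0,0,0.03],"rotation":[0,0,0],"fingers":1},{"dp":[0,0,0.0],"rotation":[0,0,0],"fingers":1},{"dp":[0,0,0.0],"rotation":[0,0,0],"fingers":1}]' 25
python3 - <<'E'
from h import *
s=arm.observe();M=R.from_rotvec(s["ee_rot"]).as_matrix();ph=np.arctan2(M[1,0],M[0,0])
o=np.array([.6145,-.2144]);y=-.082;RR=np.array([[np.cos(y),-np.sin(y)],[np.sin(y),np.cos(y)]])
g=o+RR@[-.033,.03];d=np.r_[g-s["position"][:2],.018-s["position"][2]]
print(s["position"],ph,g,"dp",M.T@d,"rot",-(np.pi/2+y-ph))
E
```

```text
clock: 10.3
position: [0.448, 0.0819, 0.1705]
ee_rot: [2.246, 2.194, 0.003]
force: [1.1, -0.2, -1.8]
width: 0.326
[0.4479535  0.08187266 0.17053768] 1.5471626353914942 [ 0.58406813 -0.18179784] dp [-0.26037721  0.14187602  0.15294434] rot 0.05836630859659775
```

```bash
python3 -m pendant '[{"dp":[-0.06,0,-0.02],"rotation":[0,0,0.02],"fingers":1},{"dp":[-0.12,0,-0.03],"rotation":[0,0,0.058],"fingers":1},{"dp":[-0.18,0,-0.03],"rotation":[0,0,0.058],"fingers":1},{"dp":[-0.24,0.03,-0.03],"rotation":[0,0,0.058],"fingers":1},{"dp":[-0.26,0.08,-0.03],"rotation":[0,0,0.058],"fingers":1},{"dp":[-0.2604,0.13,-0.03],"rotation":[0,0,0.058],"fingers":1},{"dp":[-0.2604,0.1419,-0.02],"rotation":[0,0,0.058],"fingers":1},{"dp":[-0.2604,0.1419,0.02],"rotation":[0,0,0.058],"fingers":1},{"dp":[-0.2604,0.1419,0.06],"rotation":[0,0,0.058],"fingers":1},{"dp":[-0.2604,0.1419,0.09],"rotation":[0,0,0.058],"fingers":1},{"dp":[-0.2604,0.1419,0.115],"rotation":[0,0,0.058],"fingers":1},{"dp":[-0.2604,0.1419,0.135],"rotation":[0,0,0.058],"fingers":1},{"dp":[-0.2604,0.1419,0.147],"rotation":[0,0,0.058],"fingers":1},{"dp":[-0.2604,0.1419,0.153],"rotation":[0,0,0.058],"fingers":1},{"dp":[-0.2604,0.1419,0.153],"rotation":[0,0,0.058],"fingers":1}]' 25
```

```text
clock: 12.18
position: [0.5839, -0.1818, 0.0179]
ee_rot: [2.309, 2.128, 0.003]
force: [0.6, -1.0, -0.9]
width: 0.327
```

```bash
python3 -m pendant '[{"dp":[0,0,0],"rotation":[0,0,0],"fingers":-0.1},{"dp":[0,0,0],"rotation":[0,0,0],"fingers":-0.1},{"dp":[0,0,0],"rotation":[0,0,0],"fingers":-0.1},{"dp":[0,0,-0.03],"rotation":[0,0,0],"fingers":-0.1},{"dp":[0,0,-0.08],"rotation":[0,0,0],"fingers":-0.1},{"dp":[0,0,-0.14],"rotation":[0,0,0],"fingers":-0.1},{"dp":[0,-0.05,-0.2],"rotation":[0,0,0],"fingers":-0.3},{"dp":[0,-0.10,-0.25],"rotation":[0,0,0],"fingers":-0.3},{"dp":[0,-0.12,-0.25],"rotation":[0,0,0],"fingers":-0.3},{"dp":[0,-0.12,-0.25],"rotation":[0,0,0],"fingers":-0.3}]'
python3 - <<'E'
from h import *
im=arm.get_image("wrist");cv2.imwrite("pics/w6.png",im)
s=arm.observe();M=R.from_rotvec(s["ee_rot"]).as_matrix();print(s["position"],np.arctan2(M[1,0],M[0,0]))
im=arm.get_image("side");cv2.imwrite("pics/d6.png",im);crop(im,220,90,160,210,3.5,"pics/d6c.png")
im=arm.get_image("scene");cv2.imwrite("pics/s6.png",im);crop(im,170,170,140,90,5.5,"pics/s6c.png")
E
```

```text
clock: 13.42
position: [0.4623, -0.1724, 0.2697]
ee_rot: [2.308, 2.124, 0.005]
force: [1.6, 0.9, -1.0]
width: 0.653
[ 0.46340632 -0.1722185   0.26865796] 1.4885409276997177
```

View pics/w6.png

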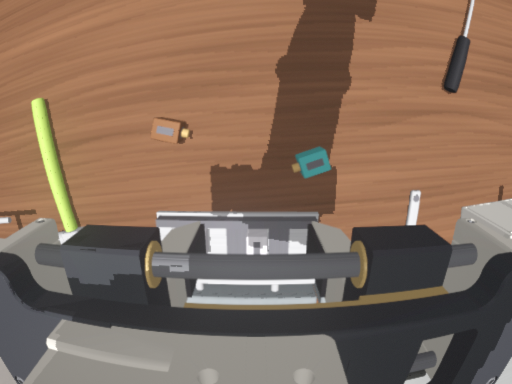

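View pics/d6c.png

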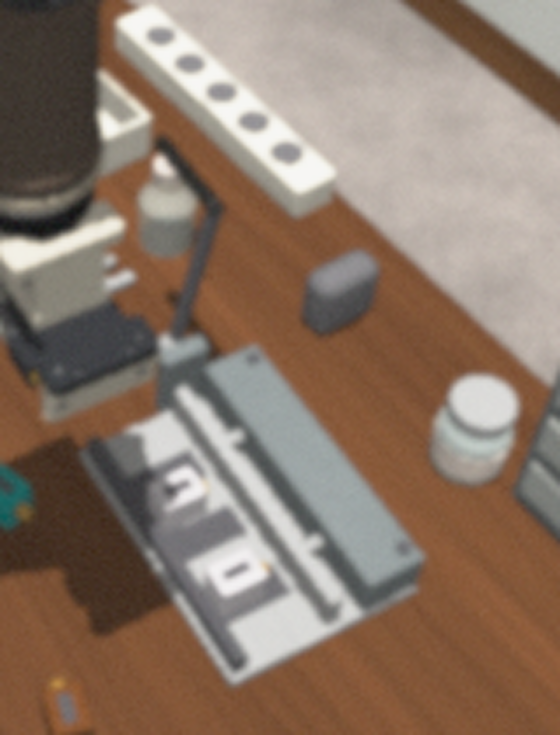

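View pics/s6c.png

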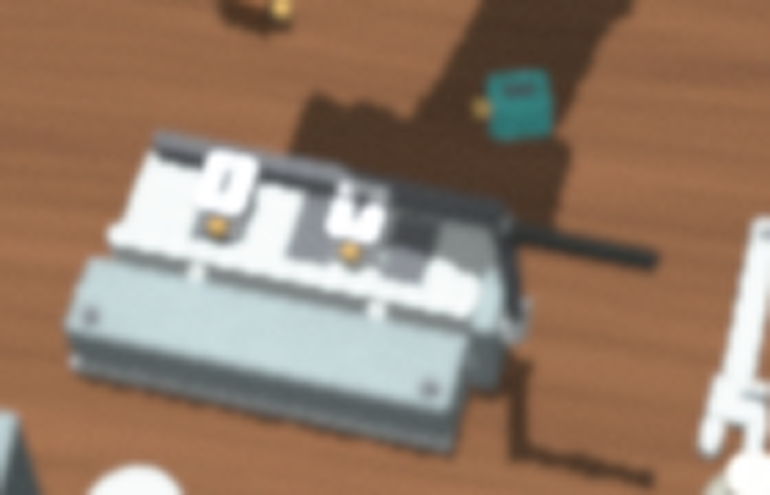

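```bash
python3 - <<'E'
from h import *
for uv in [(263.9,213),(288.3,217)]: print(plane("scene",uv,.217).round(3))
for uv in [(265.9,131.3),(281.5,148.7)]: print(plane("side",uv,.217).round(3))
y=-.082;RR=np.array([[np.cos(y),-np.sin(y)],[np.sin(y),np.cos(y)]]);o=np.array([.6145,-.2144])
for p in [(.062,.155),(.062,.245),(.062,.2),(-.09,.2)]: print(p,(o+RR@p).round(4))
E
```

```text
[ 0.693 -0.061  0.217]
[0.697 0.016 0.217]
[0.696 0.012 0.217]
[ 0.691 -0.07   0.217]
(0.062, 0.155) [ 0.689 -0.065]
(0.062, 0.245) [0.6964 0.0247]
(0.062, 0.2) [ 0.6927 -0.0202]
(-0.09, 0.2) [ 0.5412 -0.0077]
```

```bash
python3 -m pendant '[{"dp":[0.02,0.02,-0.01],"rotation":[0,0,0.18],"fingers":-1},{"dp":[0.04,0.04,-0.01],"rotation":[0,0,0.36],"fingers":-1},{"dp":[0.06,0.06,-0.01],"rotation":[0,0,0.54],"fingers":-1},{"dp":[0.08,0.09,-0.01],"rotation":[0,0,0.72],"fingers":-1},{"dp":[0.1,0.12,-0.01],"rotation":[0,0,0.9],"fingers":-1},{"dp":[0.12,0.15,-0.01],"rotation":[0,0,1.08],"fingers":-1},{"dp":[0.14,0.18,-0.01],"rotation":[0,0,1.26],"fingers":-1},{"dp":[0.16,0.2,-0.01],"rotation":[0,0,1.44],"fingers":-1},{"dp":[0.1696,0.2169,-0.01],"rotation":[0,0,1.57],"fingers":-1},{"dp":[0.1696,0.2169,-0.01],"rotation":[0,0,1.57],"fingers":-1},{"dp":[0.1696,0.2169,-0.01],"rotation":[0,0,1.57],"fingers":-1},{"dp":[0.1696,0.2169,-0.01],"rotation":[0,0,1.57],"fingers":-1}]'
python3 - <<'E'
from h import *
im=arm.get_image("wrist");cv2.imwrite("pics/w7.png",im)
s=arm.observe();M=R.from_rotvec(s["ee_rot"]).as_matrix();print(s["position"],np.arctan2(M[1,0],M[0,0]),s["joints"].round(2))
im=arm.get_image("side");crop(im,190,60,160,150,4,"pics/d7c.png")
E
```

```text
clock: 15.08
position: [0.6936, -0.0214, 0.2779]
ee_rot: [3.139, -0.126, 0.004]
force: [0.2, 0.7, 0.5]
width: 1.002
[ 0.69366442 -0.02131171  0.27810943] -0.08038180620741463 [-0.1   0.52  0.08  1.31 -0.04  1.31 -0.09]
```

View pics/w7.png

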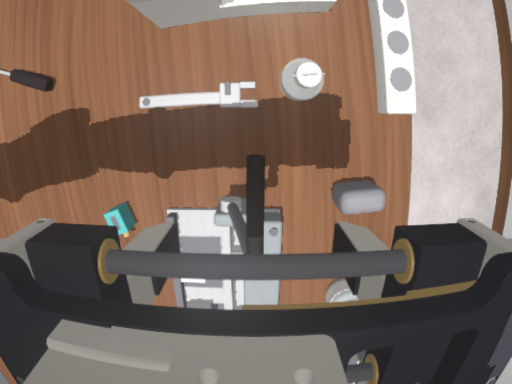

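View pics/d7c.png

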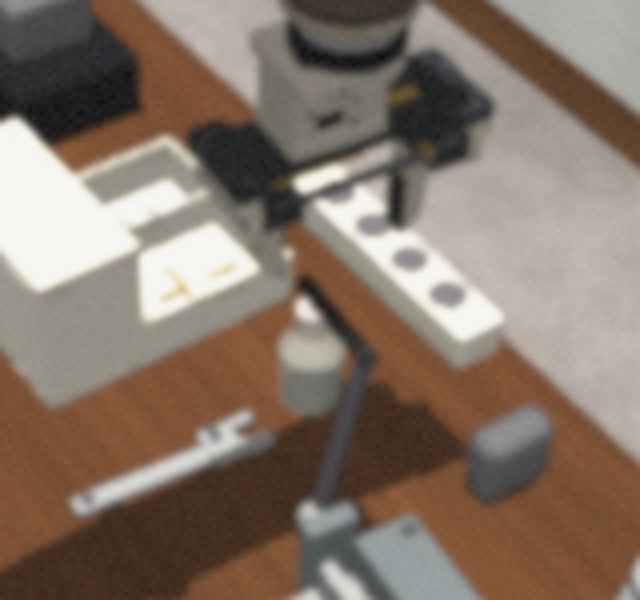

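```bash
python3 -m pendant '[{"dp":[0,0,0.04],"rotation":[0,0,0],"fingers":-1},{"dp":[0,0,0.07],"rotation":[0,0,0],"fingers":-1},{"dp":[0,0,0.08],"rotation":[0,0,0],"fingers":-1},{"dp":[0,0,0.08],"rotation":[0,0,0],"fingers":-0.3},{"dp":[0,0,0.08],"rotation":[0,0,0],"fingers":0.2},{"dp":[0,0,0.08],"rotation":[0,0,0],"fingers":0.5},{"dp":[0,0,0.08],"rotation":[0,0,0],"fingers":1},{"dp":[0,0,0.08],"rotation":[0,0,0],"fingers":1},{"dp":[0,0,0.08],"rotation":[0,0,0],"fingers":1},{"dp":[0,0,0.08],"rotation":[0,0,0],"fingers":1}]' 40
python3 - <<'E'
from h import *
s=arm.observe();M=R.from_rotvec(s["ee_rot"]).as_matrix();print(s["position"],s["force"],s["width"])
H=np.array([.030,.060]);y=-.082;RR=np.array([[np.cos(y),-np.sin(y)],[np.sin(y),np.cos(y)]]);o=np.array([.6145,-.2144])
p0=None
for th in np.arange(0,1.06,.075):
    a=.2-th; q=np.array([.030+.16*np.sin(a),.2]);w=np.r_[o+RR@q,.06+.16*np.cos(a)-arm.hold_point_z]
    if p0 is None:p0=w
    print(round(th,3),(M.T@(w-p0)).round(4),(M.T@(w-s["position"])).round(4))
E
```

```text
clock: 16.42
position: [0.694, -0.0212, 0.1982]
ee_rot: [-3.139, 0.127, -0.005]
force: [-0.6, 0.5, 0.2]
width: 0.283
[ 0.69398099 -0.02123243  0.19820955] [-0.61767365  0.47551576  0.18136372] 0.28336111136035885
0.0 [0. 0. 0.] [-0.0016 -0.001   0.0002]
0.075 [-0.0118 -0.     -0.002 ] [-0.0134 -0.001  -0.0018]
0.15 [-0.0238 -0.     -0.0031] [-0.0254 -0.001  -0.0029]
0.225 [-0.0358 -0.     -0.0032] [-0.0374 -0.001  -0.0031]
0.3 [-0.0478 -0.0001 -0.0025] [-0.0494 -0.001  -0.0023]
0.375 [-0.0596 -0.0001 -0.0009] [-0.0612 -0.0011 -0.0007]
0.45 [-0.0714 -0.0001  0.0016] [-0.073  -0.0011  0.0018]
0.525 [-0.0829 -0.0001  0.0049] [-0.0845 -0.0011  0.0051]
0.6 [-0.0941 -0.0001  0.0092] [-0.0957 -0.0011  0.0094]
0.675 [-1.05e-01 -1.00e-04  1.42e-02] [-0.1066 -0.0011  0.0144]
0.75 [-0.1155 -0.0002  0.0201] [-0.1171 -0.0011  0.0203]
0.825 [-0.1255 -0.0002  0.0267] [-0.1271 -0.0011  0.0269]
0.9 [-0.135  -0.0002  0.034 ] [-0.1366 -0.0012  0.0342]
0.975 [-0.1439 -0.0002  0.0421] [-0.1455 -0.0012  0.0423]
1.05 [-0.1521 -0.0002  0.0508] [-0.1537 -0.0012  0.051 ]
```

```bash
python3 -m pendant '[{"dp":[0,0,0],"rotation":[0,0,0],"fingers":1},{"dp":[0,0,0],"rotation":[0,0,0],"fingers":1},{"dp":[0,0,0],"rotation":[0,0,0],"fingers":1},{"dp":[0,0,0],"rotation":[0,0,0],"fingers":1}]' 40
python3 - <<'E'
from h import *
im=arm.get_image("wrist");crop(im,130,130,250,150,3,"pics/w8c.png")
E
```

```text
clock: 16.92
position: [0.6936, -0.0212, 0.1982]
ee_rot: [-3.139, 0.127, -0.004]
force: [-3.3, -0.7, 1.8]
width: 0.134
```

View pics/w8c.png

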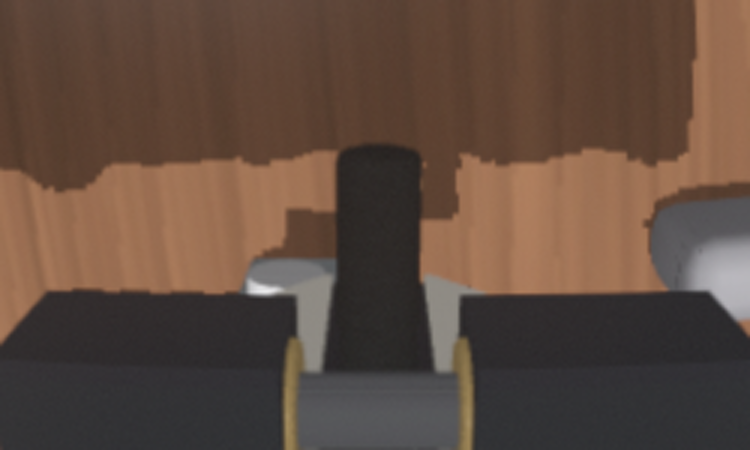

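```bash
python3 -m pendant '[{"dp":[-0.0059,0,-0.001],"rotation":[0,0,0],"fingers":1},{"dp":[-0.0118,0,-0.002],"rotation":[0,0,0],"fingers":1},{"dp":[-0.0178,0,-0.0026],"rotation":[0,0,0],"fingers":1},{"dp":[-0.0238,0,-0.0031],"rotation":[0,0,0],"fingers":1},{"dp":[-0.0298,0,-0.0032],"rotation":[0,0,0],"fingers":1},{"dp":[-0.0358,0,-0.0032],"rotation":[0,0,0],"fingers":1},{"dp":[-0.0418,0,-0.0029],"rotation":[0,0,0],"fingers":1},{"dp":[-0.0478,0,-0.0025],"rotation":[0,0,0],"fingers":1},{"dp":[-0.0537,0,-0.0017],"rotation":[0,0,0],"fingers":1},{"dp":[-0.0596,0,-0.0009],"rotation":[0,0,0],"fingers":1}]' 40
python3 - <<'E'
from h import *
s=arm.observe();M=R.from_rotvec(s["ee_rot"]).as_matrix();print(s["position"],s["force"],s["width"],M.round(3))
im=arm.get_image("side");cv2.imwrite("pics/d9.png",im);crop(im,190,60,170,220,3,"pics/d9c.png")
E
```

```text
clock: 18.23
position: [0.634, -0.016, 0.199]
ee_rot: [-3.139, 0.126, -0.004]
force: [4.8, 2.0, 4.9]
width: 0.135
[ 0.63402581 -0.01596578  0.19903342] [4.83502168 1.99944482 4.903732  ] 0.13516808537268554 [[ 0.997 -0.08   0.003]
 [-0.08  -0.997  0.   ]
 [ 0.003 -0.001 -1.   ]]
```

View pics/d9c.png

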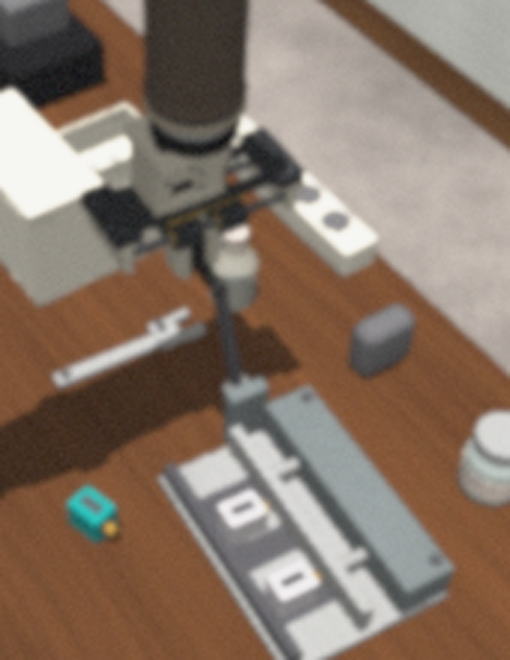

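```bash
python3 -m pendant '[{"dp":[-0.0059,0,0.0012],"rotation":[0,0,0],"fingers":1},{"dp":[-0.0118,0,0.0025],"rotation":[0,0,0],"fingers":1},{"dp":[-0.0176,0,0.0041],"rotation":[0,0,0],"fingers":1},{"dp":[-0.0233,0,0.0058],"rotation":[0,0,0],"fingers":1},{"dp":[-0.0289,0,0.0079],"rotation":[0,0,0],"fingers":1},{"dp":[-0.0345,0,0.0101],"rotation":[0,0,0],"fingers":1},{"dp":[-0.04,0,0.0125],"rotation":[0,0,0],"fingers":1},{"dp":[-0.0454,0,0.0151],"rotation":[0,0,0],"fingers":1},{"dp":[-0.0507,0,0.018],"rotation":[0,0,0],"fingers":1},{"dp":[-0.0559,0,0.021],"rotation":[0,0,0],"fingers":1},{"dp":[-0.061,0,0.0242],"rotation":[0,0,0],"fingers":1},{"dp":[-0.0659,0,0.0276],"rotation":[0,0,0],"fingers":1},{"dp":[-0.0707,0,0.0311],"rotation":[0,0,0],"fingers":1},{"dp":[-0.0754,0,0.0349],"rotation":[0,0,0],"fingers":1}]' 40
python3 - <<'E'
from h import *
s=arm.observe();print(s["position"],s["force"],s["width"])
E
```

```text
clock: 20.02
position: [0.5599, -0.0092, 0.1647]
ee_rot: [-3.138, 0.125, -0.01]
force: [6.6, 3.7, 9.3]
width: 0.139
[ 0.55985728 -0.00920967  0.16469668] [6.60417854 3.67984095 9.30874451] 0.13874300918575305
```

```bash
python3 -m pendant '[{"dp":[-0.0045,0,0.004],"rotation":[0,0,0],"fingers":1},{"dp":[-0.0089,0,0.0081],"rotation":[0,0,0],"fingers":1},{"dp":[-0.0131,0,0.0124],"rotation":[0,0,0],"fingers":1},{"dp":[-0.0171,0,0.0168],"rotation":[0,0,0],"fingers":1},{"dp":[-0.0191,0,0.0193],"rotation":[0,0,0],"fingers":1},{"dp":[-0.0191,0,0.0193],"rotation":[0,0,0],"fingers":1}]' 40
python3 - <<'E'
from h import *
s=arm.observe();print(s["position"],s["force"],s["width"])
im=arm.get_image("side");cv2.imwrite("pics/d10.png",im);crop(im,190,100,170,180,3.3,"pics/d10c.png")
E
```

```text
clock: 20.78
position: [0.5419, -0.0076, 0.1461]
ee_rot: [-3.137, 0.125, -0.014]
force: [7.1, 1.8, 8.2]
width: 0.14
[ 0.54186517 -0.0075815   0.14605837] [7.09077464 1.84172745 8.20299886] 0.13989770076426283
```

View pics/d10c.png

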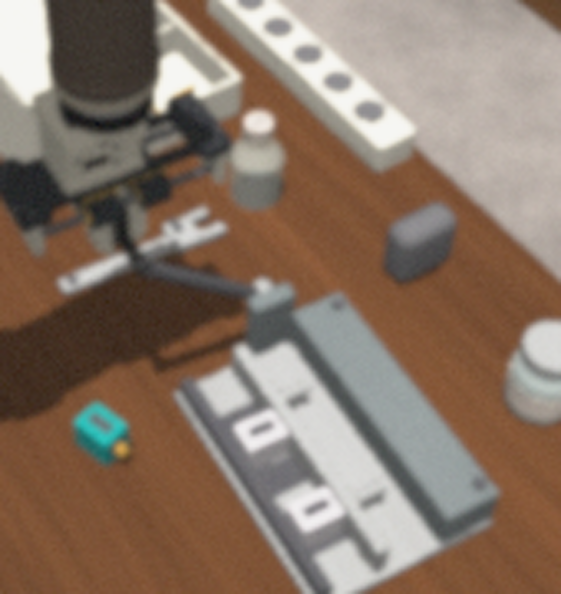

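```bash
python3 -m pendant '[{"dp":[-0.002,0,0.0024],"rotation":[0,0,0],"fingers":1},{"dp":[-0.004,0,0.0048],"rotation":[0,0,0],"fingers":1},{"dp":[-0.004,0,0.0048],"rotation":[0,0,0],"fingers":1},{"dp":[-0.004,0,0.0048],"rotation":[0,0,0],"fingers":1}]' 40
python3 - <<'E'
from h import *
s=arm.observe();print(s["position"],s["force"],s["width"])
im=arm.get_image("scene");cv2.imwrite("pics/s10.png",im);crop(im,180,170,110,80,7,"pics/s10c.png")
E
```

```text
clock: 21.32
position: [0.5402, -0.0074, 0.1437]
ee_rot: [-3.137, 0.126, -0.022]
force: [3.2, 1.3, 22.5]
width: 0.136
[ 0.54019398 -0.00739864  0.14365705] [ 3.17904085  1.34085804 22.53465862] 0.1355947281776358
```

View pics/s10c.png

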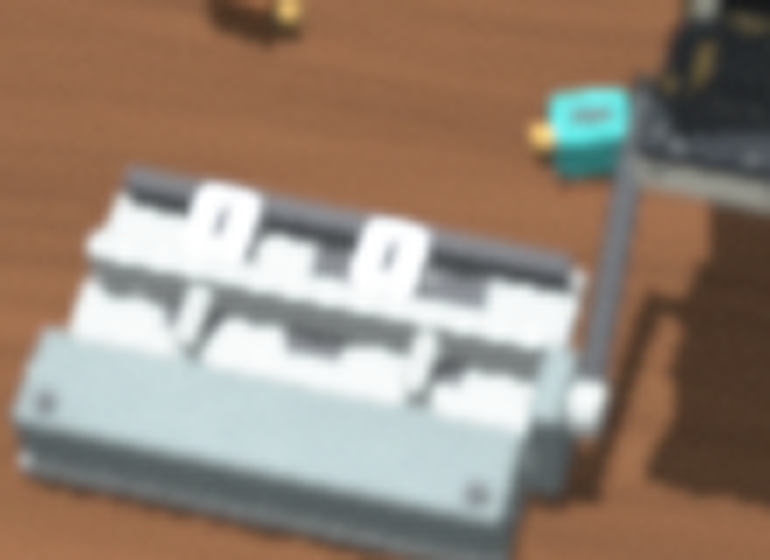

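```bash
python3 - <<'E'
from h import *
s=arm.observe();M=R.from_rotvec(s["ee_rot"]).as_matrix()
y=-.082;RR=np.array([[np.cos(y),-np.sin(y)],[np.sin(y),np.cos(y)]])
def b(th): a=.2-th; return np.r_[RR@np.array([.16*np.sin(a),0]),.16*np.cos(a)]
for th in np.arange(1.05,-.001,-.0375): print(round(th,4),(M.T@(b(th)-b(1.05))).round(4).tolist())
E
```

```text
1.05 [0.0, 0.0, 0.0]
1.0125 [0.0041, -0.0, -0.0044]
0.975 [0.0084, -0.0, -0.0086]
0.9375 [0.0128, -0.0, -0.0126]
0.9 [0.0174, -0.0, -0.0165]
0.8625 [0.0221, -0.0, -0.0202]
0.825 [0.0269, -0.0, -0.0238]
0.7875 [0.0319, -0.0, -0.0271]
0.75 [0.037, -0.0, -0.0303]
0.7125 [0.0422, -0.0, -0.0333]
0.675 [0.0475, 0.0, -0.036]
0.6375 [0.053, 0.0, -0.0386]
0.6 [0.0585, 0.0, -0.041]
0.5625 [0.0641, 0.0, -0.0431]
0.525 [0.0698, 0.0, -0.0451]
0.4875 [0.0755, 0.0, -0.0468]
0.45 [0.0813, 0.0, -0.0483]
0.4125 [0.0872, 0.0, -0.0496]
0.375 [0.0931, 0.0001, -0.0507]
0.3375 [0.099, 0.0001, -0.0515]
0.3 [0.105, 0.0001, -0.0521]
0.2625 [0.111, 0.0001, -0.0525]
0.225 [0.117, 0.0001, -0.0527]
0.1875 [0.123, 0.0001, -0.0527]
0.15 [0.1289, 0.0001, -0.0524]
0.1125 [0.1349, 0.0001, -0.0519]
0.075 [0.1409, 0.0001, -0.0512]
0.0375 [0.1468, 0.0002, -0.0502]
-0.0 [0.1527, 0.0002, -0.0491]
```

```bash
python3 -m pendant '[{"dp":[0.002,0,-0.0022],"rotation":[0,0,0],"fingers":1},{"dp":[0.0041,0,-0.0044],"rotation":[0,0,0],"fingers":1},{"dp":[0.0084,0,-0.0086],"rotation":[0,0,0],"fingers":1},{"dp":[0.0128,0,-0.0126],"rotation":[0,0,0],"fingers":1},{"dp":[0.0174,0,-0.0165],"rotation":[0,0,0],"fingers":1},{"dp":[0.0221,0,-0.0202],"rotation":[0,0,0],"fingers":1},{"dp":[0.0269,0,-0.0238],"rotation":[0,0,0],"fingers":1},{"dp":[0.0319,0,-0.0271],"rotation":[0,0,0],"fingers":1},{"dp":[0.037,0,-0.0303],"rotation":[0,0,0],"fingers":1},{"dp":[0.0422,0,-0.0333],"rotation":[0,0,0],"fingers":1},{"dp":[0.0475,0,-0.036],"rotation":[0,0,0],"fingers":1},{"dp":[0.053,0,-0.0386],"rotation":[0,0,0],"fingers":1},{"dp":[0.0585,0,-0.041],"rotation":[0,0,0],"fingers":1},{"dp":[0.0641,0,-0.0431],"rotation":[0,0,0],"fingers":1},{"dp":[0.0698,0,-0.0451],"rotation":[0,0,0],"fingers":1}]' 40
python3 - <<'E'
from h import *
s=arm.observe();M=R.from_rotvec(s["ee_rot"]).as_matrix();print(s["position"],s["force"],s["width"],(M.T@(np.array([.6936,-.0212,.1982])-s["position"])).round(4))
im=arm.get_image("side");crop(im,190,60,170,220,3,"pics/d11c.png")
E
```

```text
clock: 23.25
position: [0.6093, -0.0136, 0.1897]
ee_rot: [-3.137, 0.126, -0.022]
force: [-1.1, -2.6, 2.8]
width: 0.141
[ 0.60930916 -0.01357807  0.1896772 ] [-1.08495215 -2.59523396  2.84795751] 0.14128975091459417 [ 0.0847  0.0008 -0.0074]
```

View pics/d11c.png

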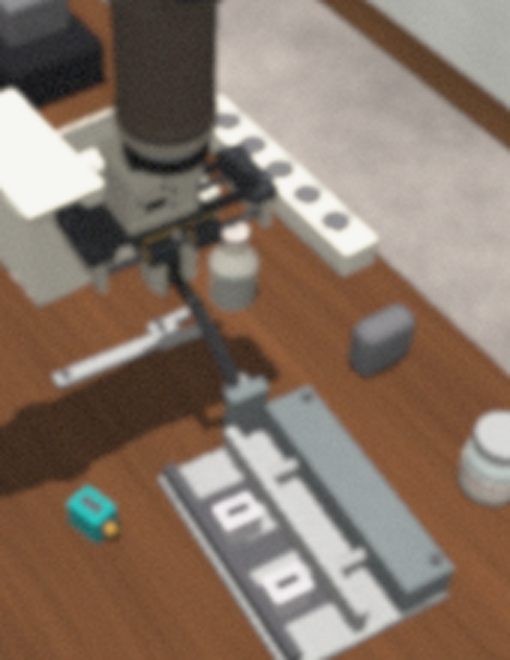

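```bash
python3 -m pendant '[{"dp":[0.0057,0,-0.0017],"rotation":[0,0,0],"fingers":1},{"dp":[0.0115,0,-0.0032],"rotation":[0,0,0],"fingers":1},{"dp":[0.0174,0,-0.0045],"rotation":[0,0,0],"fingers":1},{"dp":[0.0233,0,-0.0056],"rotation":[0,0,0],"fingers":1},{"dp":[0.0292,0,-0.0064],"rotation":[0,0,0],"fingers":1},{"dp":[0.0352,0,-0.007],"rotation":[0,0,0],"fingers":1},{"dp":[0.0412,0,-0.0074],"rotation":[0,0,0],"fingers":1},{"dp":[0.0472,0,-0.0076],"rotation":[0,0,0],"fingers":1},{"dp":[0.0532,0,-0.0076],"rotation":[0,0,0],"fingers":1},{"dp":[0.0591,0,-0.0073],"rotation":[0,0,0],"fingers":1},{"dp":[0.0651,0,-0.0068],"rotation":[0,0,0],"fingers":1},{"dp":[0.0711,0,-0.0061],"rotation":[0,0,0],"fingers":1},{"dp":[0.077,0,-0.0051],"rotation":[0,0,0],"fingers":1},{"dp":[0.0829,0,-0.004],"rotation":[0,0,0],"fingers":1},{"dp":[0.0849,0,-0.004],"rotation":[0,0,0],"fingers":1},{"dp":[0.0859,0,-0.004],"rotation":[0,0,0],"fingers":1},{"dp":[0.0859,0,-0.004],"rotation":[0,0,0],"fingers":1}]' 40
python3 - <<'E'
from h import *
s=arm.observe();print(s["position"],s["force"],s["width"])
im=arm.get_image("side");crop(im,190,60,170,220,3,"pics/d12c.png")
im=arm.get_image("scene");crop(im,180,170,110,80,7,"pics/s12c.png")
E
```

```text
clock: 25.42
position: [0.6941, -0.0211, 0.195]
ee_rot: [-3.138, 0.127, -0.017]
force: [-9.6, -3.1, 5.2]
width: 0.139
[ 0.69410638 -0.0210824   0.19501944] [-9.569066   -3.09674835  5.15868817] 0.13919163159482414
```

View pics/d12c.png

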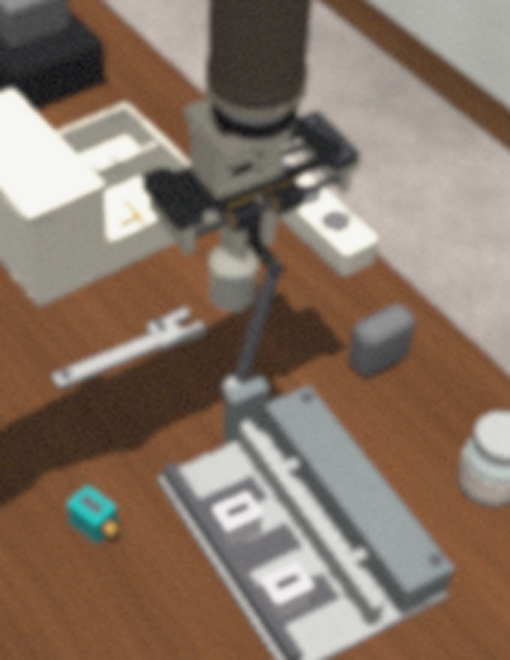

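View pics/s12c.png

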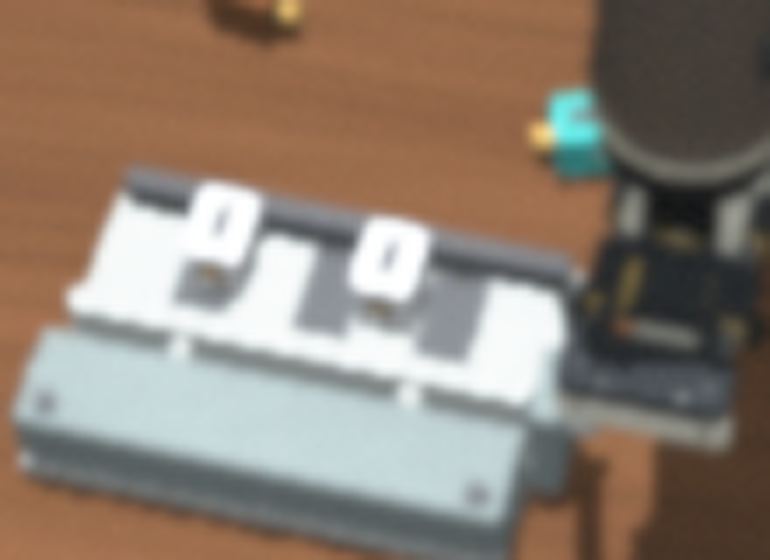

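```bash
python3 -m pendant '[{"dp":[-0.0015,0,0],"rotation":[0,0,0],"fingers":1},{"dp":[-0.0015,0,0],"rotation":[0,0,0],"fingers":0.6},{"dp":[-0.0015,0,0],"rotation":[0,0,0],"fingers":0.3},{"dp":[-0.0015,0,0],"rotation":[0,0,0],"fingers":0},{"dp":[-0.0015,0,0],"rotation":[0,0,0],"fingers":-0.5},{"dp":[-0.0015,0,0],"rotation":[0,0,0],"fingers":-0.5},{"dp":[-0.0015,0,-0.03],"rotation":[0,0,0],"fingers":-0.5},{"dp":[-0.0015,0,-0.08],"rotation":[0,0,0],"fingers":-0.5},{"dp":[-0.0015,0,-0.12],"rotation":[0,0,0],"fingers":-0.5},{"dp":[-0.05,0,-0.12],"rotation":[0,0,0],"fingers":-0.5},{"dp":[-0.1,0,-0.12],"rotation":[0,0,0],"fingers":-0.5},{"dp":[-0.15,0,-0.12],"rotation":[0,0,0],"fingers":-0.5},{"dp":[-0.19,0,-0.12],"rotation":[0,0,0],"fingers":-0.5},{"dp":[-0.19,0,-0.12],"rotation":[0,0,0],"fingers":-0.5}]' 20
python3 - <<'E'
from h import *
s=arm.observe();M=R.from_rotvec(s["ee_rot"]).as_matrix();ph=np.arctan2(M[1,0],M[0,0])
print(s["position"],ph,s["force"])
g=np.array([.43,.297,.24]);print((M.T@(g-s["position"])).round(4), ph-(np.pi/2+.037))
im=arm.get_image("scene");cv2.imwrite("pics/s13.png",im);crop(im,170,170,260,130,3,"pics/s13c.png")
E
```

```text
clock: 27.28
position: [0.5013, -0.0056, 0.3137]
ee_rot: [-3.138, 0.126, -0.018]
force: [0.9, 0.1, 0.1]
width: 0.747
[ 0.5012554  -0.00559661  0.31367528] -0.08038529174122254 [0.86758512 0.10561819 0.06560177]
[-0.0962 -0.2958  0.0731] -1.688181618536119
```

View pics/s13c.png

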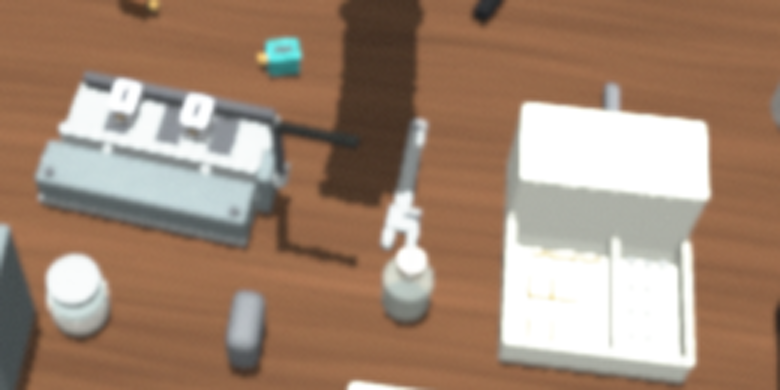

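```bash
cat >> h.py <<'E'
def go(g,phi,tilt=0.):
    """dp, rotation from the present to TCP at g, tool yaw phi, pointing down"""
    s=arm.observe();M=R.from_rotvec(s["ee_rot"]).as_matrix()
    T=np.array([[np.cos(phi),np.sin(phi),0],[np.sin(phi),-np.cos(phi),0],[0,0,-1]])
    # tilt: about tool x
    T=T@R.from_rotvec([tilt,0,0]).as_matrix()
    print("at",s["position"].round(4),"F",s["force"].round(1),"w",round(s["width"],3),"t",s["clock"],"j",s["joints"].round(2))
    print("dp",(M.T@(np.asarray(g)-s["position"])).round(4),"rot",R.from_matrix(M.T@T).as_rotvec().round(4))
E
python3 -c "
from h import *
go([.43,.297,.24],1.607)"
```

```text
at [ 0.503  -0.0057  0.3137] F [-0.3 -0.3 -0.4] w 0.751 t 27.325 j [-0.14  0.16  0.05  1.74 -0.01  1.23 -0.17]
dp [-0.098  -0.2957  0.073 ] rot [ 0.0092 -0.0109 -1.6876]
```

```bash
python3 -m pendant '[{"dp":[-0.03,-0.04,0],"rotation":[0.001,-0.001,-0.18],"fingers":-0.3},{"dp":[-0.06,-0.08,0],"rotation":[0.002,-0.002,-0.36],"fingers":-0.3},{"dp":[-0.08,-0.12,0],"rotation":[0.003,-0.003,-0.54],"fingers":-0.3},{"dp":[-0.098,-0.16,0],"rotation":[0.004,-0.004,-0.72],"fingers":-0.3},{"dp":[-0.098,-0.2,0],"rotation":[0.005,-0.006,-0.9],"fingers":-0.3},{"dp":[-0.098,-0.23,0.02],"rotation":[0.006,-0.007,-1.08],"fingers":-0.3},{"dp":[-0.098,-0.26,0.04],"rotation":[0.007,-0.008,-1.26],"fingers":-0.3},{"dp":[-0.098,-0.28,0.06],"rotation":[0.008,-0.009,-1.44],"fingers":-0.3},{"dp":[-0.098,-0.2957,0.073],"rotation":[0.009,-0.01,-1.62],"fingers":-0.3},{"dp":[-0.098,-0.2957,0.073],"rotation":[0.009,-0.011,-1.688],"fingers":-0.3},{"dp":[-0.098,-0.2957,0.073],"rotation":[0.009,-0.011,-1.688],"fingers":-0.3},{"dp":[-0.098,-0.2957,0.073],"rotation":[0.009,-0.011,-1.688],"fingers":-0.3}]' 20
python3 - <<'E'
from h import *
go([.53,.297,.2],1.607)
im=arm.get_image("wrist");cv2.imwrite("pics/w14.png",im);crop(im,130,150,260,190,3,"pics/w14c.png")
E
```

```text
clock: 28.82
position: [0.4307, 0.2971, 0.24]
ee_rot: [-2.183, -2.259, -0.0]
force: [0.4, -0.1, -0.4]
width: 0.653
at [0.4307 0.2971 0.24  ] F [ 0.4 -0.1 -0.4] w 0.653 t 28.825 j [-0.43  0.29 -0.35  1.78  0.11  1.1   0.79]
dp [-0.0035  0.0992  0.04  ] rot [ 0.0002 -0.0002 -0.002 ]
```

View pics/w14c.png

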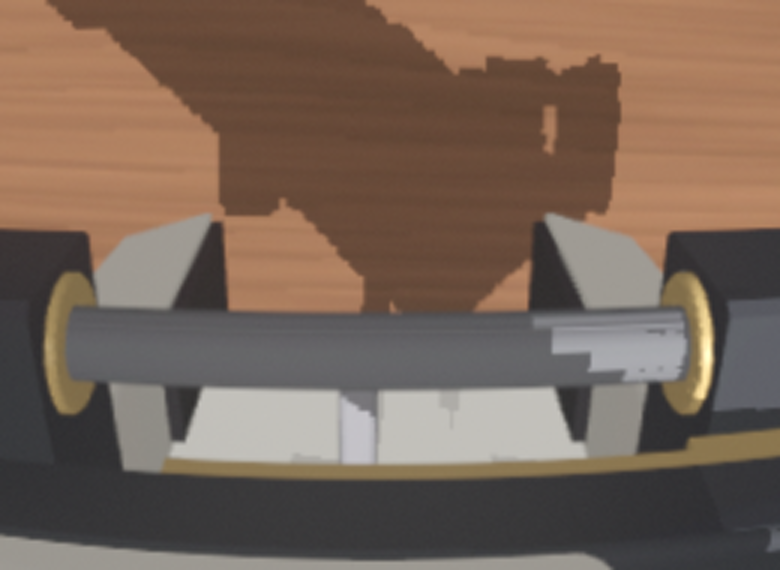

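```bash
python3 - <<'E'
from h import *
for c in [(342,392),(377,392),(341,460),(377,460)]: print(plane("wrist",(130+c[0]/3,150+c[1]/3),.129).round(4))
# old scene tab: crop offset 290,150 s4
for c in [(330,192),(346,193),(330,222),(347,224)]: print("sc",plane("scene",(290+c[0]/4,150+c[1]/4),.129).round(4))
im=arm.get_image("side");cv2.imwrite("pics/d14.png",im);crop(im,140,60,180,140,4.3,"pics/d14c.png")
E
```

```text
[0.5323 0.2891 0.129 ]
[0.5319 0.3015 0.129 ]
[0.563  0.2892 0.129 ]
[0.5625 0.3026 0.129 ]
sc [0.5259 0.2896 0.129 ]
sc [0.5249 0.3031 0.129 ]
sc [0.5564 0.2901 0.129 ]
sc [0.5563 0.3043 0.129 ]
```

View pics/d14c.png

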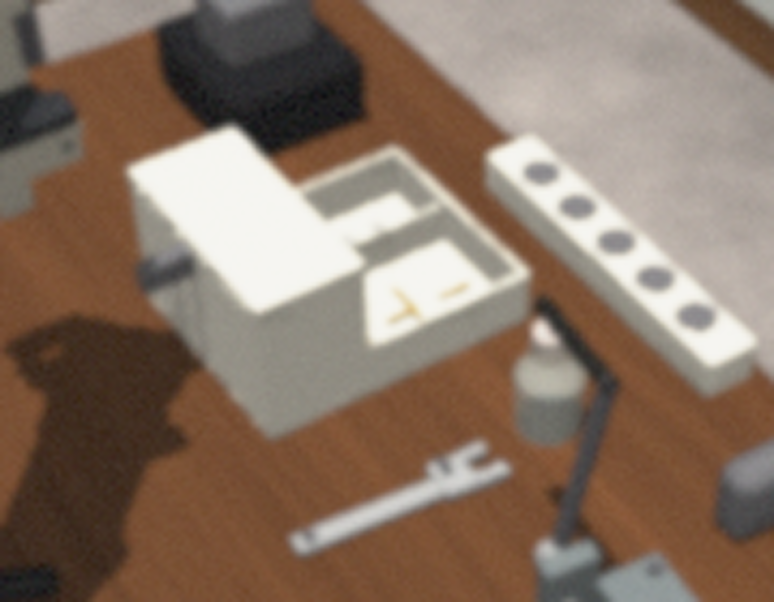

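```bash
python3 - <<'E'
from h import *
for c,z in [((130,172),.137),((258,312),.137),((360,263),.137),((237,124),.137),((527,272),.05),((400,148),.05),((273,437),0),((140,270),.116)]: print(plane("side",(140+c[0]/4.3-.4,60+c[1]/4.3-.4),z).round(4))
E
```

```text
[0.5664 0.3896 0.137 ]
[0.5713 0.193  0.137 ]
[0.6619 0.1985 0.137 ]
[0.6668 0.398  0.137 ]
[0.8202 0.2018 0.05  ]
[0.8197 0.3972 0.05  ]
[0.5734 0.1968 0.    ]
[0.5288 0.3044 0.116 ]
```

```bash
python3 -c "
from h import *
go([.535,.2963,.097],1.596)"
```

```text
at [0.4304 0.2969 0.2401] F [ 0.7 -0.4  0.5] w 0.649 t 28.925 j [-0.43  0.29 -0.35  1.78  0.11  1.1   0.79]
dp [-0.0043  0.1044  0.1432] rot [ 0.0004 -0.0001  0.0097]
```

```bash
python3 -m pendant '[{"dp":[-0.0043,0.05,0],"rotation":[0,0,0.01],"fingers":-0.3},{"dp":[-0.0043,0.1,0],"rotation":[0,0,0.01],"fingers":-0.3},{"dp":[-0.0043,0.1044,0.05],"rotation":[0,0,0.01],"fingers":-0.3},{"dp":[-0.0043,0.1044,0.1],"rotation":[0,0,0.01],"fingers":-0.3},{"dp":[-0.0043,0.1044,0.13],"rotation":[0,0,0.01],"fingers":-0.3},{"dp":[-0.0043,0.1044,0.1432],"rotation":[0,0,0.01],"fingers":-0.3},{"dp":[-0.0043,0.1044,0.1432],"rotation":[0,0,0.01],"fingers":0.2},{"dp":[-0.0043,0.1044,0.1432],"rotation":[0,0,0.01],"fingers":1},{"dp":[-0.0043,0.1044,0.1432],"rotation":[0,0,0.01],"fingers":1},{"dp":[-0.0043,0.1044,0.1432],"rotation":[0,0,0.01],"fingers":1},{"dp":[-0.0043,0.1044,0.1432],"rotation":[0,0,0.01],"fingers":1},{"dp":[-0.0043,0.1044,0.1432],"rotation":[0,0,0.01],"fingers":1}]' 15
python3 - <<'E'
from h import *
go([.535,.2963,.097],1.596)
im=arm.get_image("wrist");crop(im,130,150,260,190,3,"pics/w15c.png")
im=arm.get_image("side");crop(im,140,60,180,140,4.3,"pics/d15c.png")
y=.025
p=lambda t: np.array([-.034*np.cos(t)-.11*np.sin(t),.11*np.cos(t)-.034*np.sin(t)])
for t in np.arange(0,.73,.06): d=p(t)-p(0); print(round(t,2),"dy_tool",round(d[0],4),"dz_tool",round(-d[1],4))
E
```

```text
clock: 30.42
position: [0.5353, 0.2936, 0.0974]
ee_rot: [2.194, 2.245, -0.004]
force: [-1.1, -7.5, 7.1]
width: 0.147
at [0.5353 0.2936 0.0974] F [-1.1 -7.5  7.1] w 0.147 t 30.425 j [-0.4   0.56 -0.28  1.73  0.2   0.88  0.83]
dp [ 0.0027 -0.0003  0.0004] rot [ 0.0001  0.0033 -0.0023]
0.0 dy_tool 0.0 dz_tool -0.0
0.06 dy_tool -0.0065 dz_tool 0.0022
0.12 dy_tool -0.0129 dz_tool 0.0049
0.18 dy_tool -0.0191 dz_tool 0.0079
0.24 dy_tool -0.0252 dz_tool 0.0112
0.3 dy_tool -0.031 dz_tool 0.015
0.36 dy_tool -0.0366 dz_tool 0.019
0.42 dy_tool -0.0419 dz_tool 0.0234
0.48 dy_tool -0.047 dz_tool 0.0281
0.54 dy_tool -0.0517 dz_tool 0.0331
0.6 dy_tool -0.0562 dz_tool 0.0384
0.66 dy_tool -0.0603 dz_tool 0.0439
0.72 dy_tool -0.0641 dz_tool 0.0497
```

View pics/w15c.png

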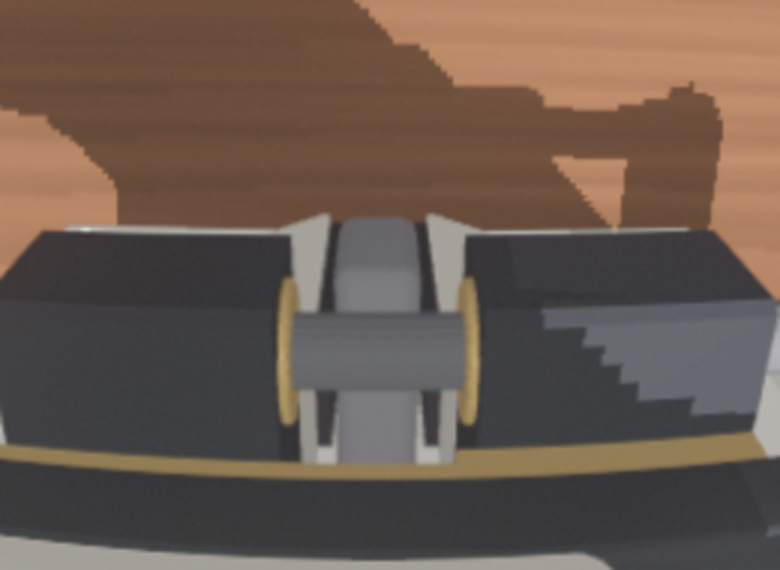

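View pics/d15c.png

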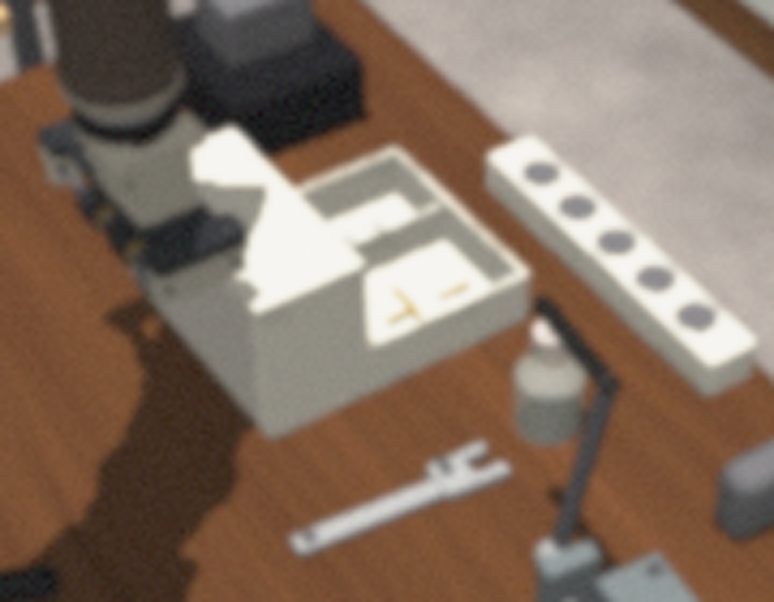

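```bash
python3 -m pendant '[{"dp":[0,-0.0065,0.0022],"rotation":[0,0,0],"fingers":1},{"dp":[0,-0.0129,0.0049],"rotation":[0,0,0],"fingers":1},{"dp":[0,-0.0191,0.0079],"rotation":[0,0,0],"fingers":1},{"dp":[0,-0.0252,0.0112],"rotation":[0,0,0],"fingers":1},{"dp":[0,-0.031,0.015],"rotation":[0,0,0],"fingers":1},{"dp":[0,-0.0366,0.019],"rotation":[0,0,0],"fingers":1},{"dp":[0,-0.0419,0.0234],"rotation":[0,0,0],"fingers":1},{"dp":[0,-0.047,0.0281],"rotation":[0,0,0],"fingers":1},{"dp":[0,-0.0517,0.0331],"rotation":[0,0,0],"fingers":1},{"dp":[0,-0.0562,0.0384],"rotation":[0,0,0],"fingers":1},{"dp":[0,-0.0603,0.0439],"rotation":[0,0,0],"fingers":1},{"dp":[0,-0.0641,0.0497],"rotation":[0,0,0],"fingers":1},{"dp":[0,-0.0641,0.0497],"rotation":[0,0,0],"fingers":1}]' 15
python3 - <<'E'
from h import *
go([.535,.2963,.097],1.596)
im=arm.get_image("side");crop(im,140,60,180,140,4.3,"pics/d16c.png")
E
```

```text
clock: 32.15
position: [0.4702, 0.2923, 0.047]
ee_rot: [2.194, 2.247, -0.005]
force: [-2.9, 1.6, 1.2]
width: 0.147
at [0.4702 0.2923 0.047 ] F [-2.9  1.6  1.2] w 0.147 t 32.15 j [-0.45  0.56 -0.28  1.91  0.23  0.71  0.73]
dp [ 0.0023  0.0648 -0.0501] rot [-0.0012  0.0033 -0.0015]
```

View pics/d16c.png

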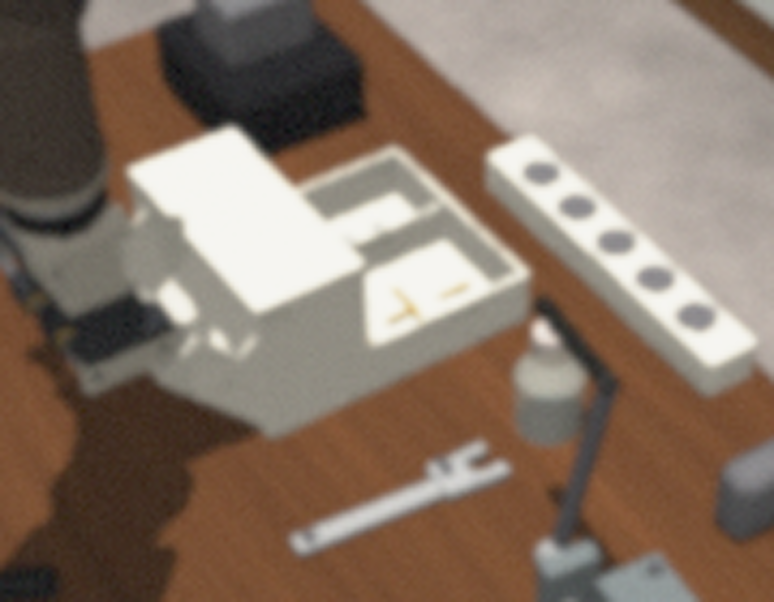

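```bash
python3 -m pendant '[{"dp":[0,-0.002,0.003],"rotation":[0,0,0],"fingers":1},{"dp":[0,-0.002,0.003],"rotation":[0,0,0],"fingers":1},{"dp":[0,-0.001,0.001],"rotation":[0,0,0],"fingers":0},{"dp":[0,-0.001,0.001],"rotation":[0,0,0],"fingers":-0.3},{"dp":[0,-0.001,0.001],"rotation":[0,0,0],"fingers":-0.3},{"dp":[0,-0.001,0.001],"rotation":[0,0,0],"fingers":-0.3},{"dp":[0,-0.001,-0.03],"rotation":[0,0,0],"fingers":-0.3},{"dp":[0,-0.001,-0.08],"rotation":[0,0,0],"fingers":-0.3},{"dp":[0,-0.001,-0.13],"rotation":[0,0,0],"fingers":-0.3},{"dp":[0,-0.001,-0.18],"rotation":[0,0,0],"fingers":-0.3},{"dp":[0,-0.001,-0.2],"rotation":[0,0,0],"fingers":-0.3},{"dp":[0,-0.001,-0.2],"rotation":[0,0,0],"fingers":-0.3}]' 15
python3 - <<'E'
from h import *
go([.52,-.2,.24],1.489)
im=arm.get_image("wrist");cv2.imwrite("pics/w17.png",im);crop(im,100,130,320,230,2.4,"pics/w17c.png")
im=arm.get_image("scene");cv2.imwrite("pics/s17.png",im);crop(im,180,150,240,150,3.3,"pics/s17c.png")
E
```

```text
clock: 33.7
position: [0.4702, 0.2935, 0.2487]
ee_rot: [2.194, 2.246, -0.0]
force: [0.5, 0.6, -1.0]
width: 0.648
at [0.4702 0.2935 0.2487] F [ 0.5  0.6 -1. ] w 0.648 t 33.7 j [-0.41  0.33 -0.33  1.7   0.12  1.14  0.83]
dp [-0.4945  0.0381  0.0096] rot [0.0016 0.0016 0.1053]
```

View pics/w17c.png

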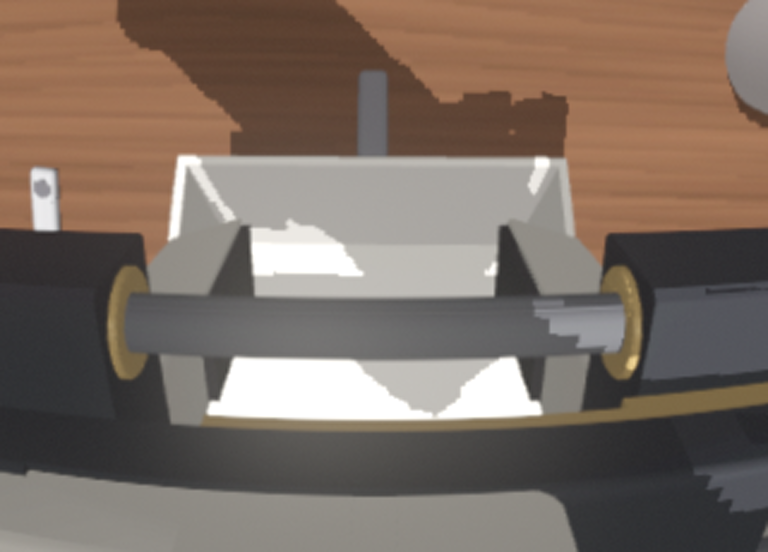

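View pics/s17c.png

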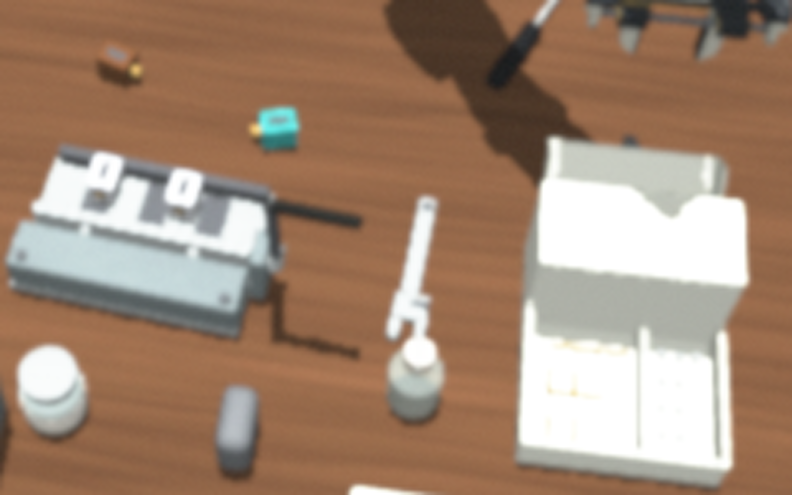

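```bash
python3 - <<'E'
from h import *
for c in [(180,157),(374,157),(568,157)]: print("bin front edge",plane("wrist",(100+c[0]/2.4,130+c[1]/2.4),.096).round(4))
for c in [(250,245),(500,245)]: print("floor front?",plane("wrist",(100+c[0]/2.4,130+c[1]/2.4),.012).round(4))
for c in [(105,165),(185,185)]: print("catch tops",plane("scene",(180+c[0]/3.3,150+c[1]/3.3),.046).round(4))
go([.545,-.18,.18],1.489)
E
```

```text
bin front edge [0.4894 0.2036 0.096 ]
bin front edge [0.487  0.2935 0.096 ]
bin front edge [0.4849 0.3832 0.096 ]
floor front? [0.5687 0.2202 0.012 ]
floor front? [0.5648 0.3713 0.012 ]
catch tops [ 0.5638 -0.2687  0.046 ]
catch tops [ 0.5762 -0.1776  0.046 ]
at [0.4692 0.2926 0.2462] F [-0.4 -0.8 -0.3] w 0.652 t 33.8 j [-0.41  0.33 -0.33  1.7   0.12  1.14  0.83]
dp [-0.474   0.0647  0.068 ] rot [-0.0019  0.0042  0.1054]
```

```bash
python3 -m pendant '[{"dp":[-0.06,0,0],"rotation":[0,0,0],"fingers":-0.1},{"dp":[-0.12,0,0],"rotation":[0,0,0.02],"fingers":-0.1},{"dp":[-0.18,0,0],"rotation":[0,0,0.05],"fingers":-0.1},{"dp":[-0.24,0,0],"rotation":[0,0,0.08],"fingers":-0.1},{"dp":[-0.3,0,0],"rotation":[0,0,0.105],"fingers":-0.1},{"dp":[-0.36,0,0],"rotation":[0,0,0.105],"fingers":-0.1},{"dp":[-0.42,0,0],"rotation":[0,0,0.105],"fingers":-0.1},{"dp":[-0.46,0.02,0.02],"rotation":[0,0,0.105],"fingers":-0.1},{"dp":[-0.474,0.0647,0.05],"rotation":[0,0.004,0.105],"fingers":-0.1},{"dp":[-0.474,0.0647,0.068],"rotation":[0,0.004,0.105],"fingers":-0.1},{"dp":[-0.474,0.0647,0.068],"rotation":[0,0.004,0.105],"fingers":-0.1},{"dp":[-0.474,0.0647,0.068],"rotation":[0,0.004,0.105],"fingers":-0.1}]' 25
python3 - <<'E'
from h import *
go([.5771,-.1812,.0165],1.489)
im=arm.get_image("wrist");cv2.imwrite("pics/w18.png",im);crop(im,130,150,260,190,3,"pics/w18c.png")
for p in [(.557,-.1812)]: pass
print("exp top centre B px",proj("wrist",[.5771,-.1812,.046]),proj("wrist",[.5697,-.2709,.046]))
im=arm.get_image("side");cv2.imwrite("pics/d18.png",im);crop(im,210,190,150,100,5,"pics/d18c.png")
E
```

```text
clock: 35.3
position: [0.5445, -0.1799, 0.18]
ee_rot: [-2.309, -2.128, 0.003]
force: [0.6, 0.2, 0.0]
width: 0.549
at [ 0.5445 -0.1799  0.18  ] F [0.6 0.2 0. ] w 0.549 t 35.3 j [ 0.27  0.4  -0.05  1.76  0.03  0.99  1.69]
dp [0.0013 0.033  0.1634] rot [-0.0026  0.0002  0.0006]
exp top centre B px [256.07593754 212.73247343] [172.38305945 212.03050403]
```

View pics/w18c.png

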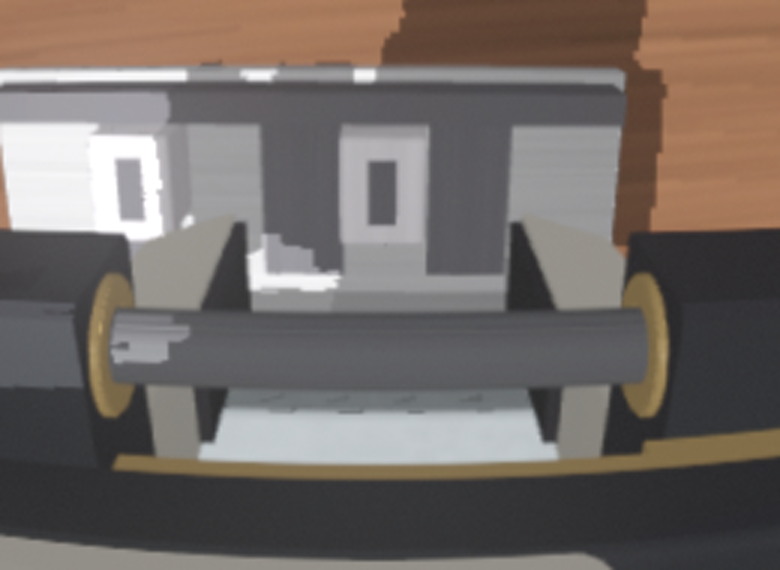

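View pics/d18c.png

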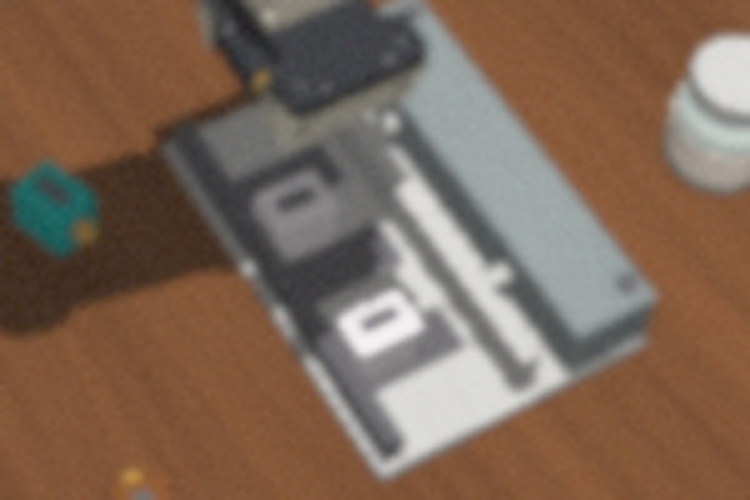

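```bash
python3 -m pendant '[{"dp":[0.002,0.036,0],"rotation":[0,0,0],"fingers":-0.1},{"dp":[0.002,0.036,0.05],"rotation":[0,0,0],"fingers":-0.1},{"dp":[0.002,0.036,0.1],"rotation":[0,0,0],"fingers":-0.1},{"dp":[0.002,0.036,0.14],"rotation":[0,0,0],"fingers":-0.1},{"dp":[0.002,0.036,0.155],"rotation":[0,0,0],"fingers":-0.1},{"dp":[0.002,0.036,0.162],"rotation":[0,0,0],"fingers":-0.1},{"dp":[0.002,0.036,0.162],"rotation":[0,0,0],"fingers":0.2},{"dp":[0.002,0.036,0.162],"rotation":[0,0,0],"fingers":1},{"dp":[0.002,0.036,0.162],"rotation":[0,0,0],"fingers":1},{"dp":[0.002,0.036,0.162],"rotation":[0,0,0],"fingers":1},{"dp":[0.002,0.036,0.162],"rotation":[0,0,0],"fingers":1},{"dp":[0.002,0.036,0.12],"rotation":[0,0,0],"fingers":1},{"dp":[0.002,0.036,0.07],"rotation":[0,0,0],"fingers":1},{"dp":[0.002,0.02,0.02],"rotation":[0,0,0],"fingers":1},{"dp":[0.002,-0.02,-0.03],"rotation":[0,0,0],"fingers":1},{"dp":[0.002,-0.06,-0.06],"rotation":[0,0,0],"fingers":1},{"dp":[0.002,-0.06,-0.06],"rotation":[0,0,0],"fingers":1},{"dp":[0.002,-0.06,-0.06],"rotation":[0,0,0],"fingers":1}]' 25
python3 - <<'E'
from h import *
im=arm.get_image("scene");crop(im,180,120,240,150,3.3,"pics/s19c.png")
go([.525,.255,.24],1.596)
E
```

```text
clock: 37.65
position: [0.4856, -0.173, 0.241]
ee_rot: [2.309, 2.129, -0.001]
force: [0.4, 0.3, -1.5]
width: 0.326
at [ 0.4857 -0.1729  0.2404] F [ 0.1 -0.  -1.6] w 0.321 t 37.7 j [ 0.29  0.25 -0.06  1.81  0.02  1.08  1.71]
dp [4.297e-01 4.600e-03 3.000e-04] rot [-0.0012  0.0003 -0.106 ]
```

View pics/s19c.png

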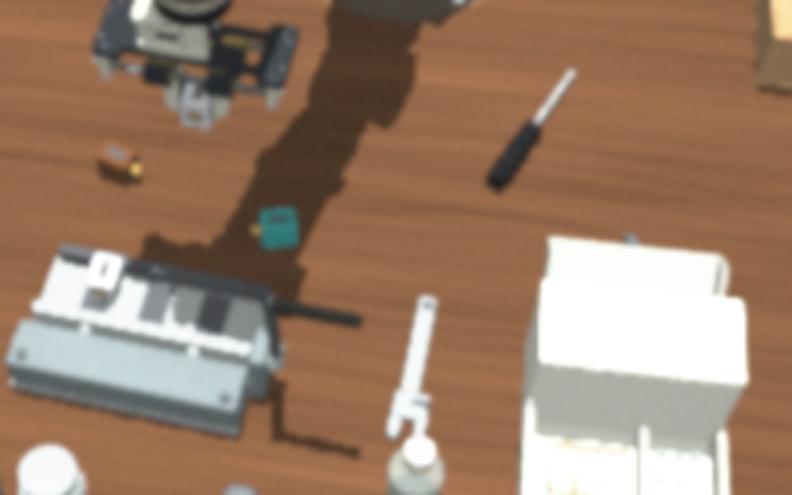

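```bash
python3 - <<'E'
from h import *
go([.48,.255,.24],1.596,-.45)
M=R.from_rotvec(arm.observe()["ee_rot"]).as_matrix()
for g in [[.514,.255,.150],[.549,.255,.078]]: print((M.T@(np.array(g)-arm.observe()["position"])).round(4))
E
```

```text
at [ 0.4857 -0.1729  0.2404] F [ 0.1 -0.  -1.6] w 0.321 t 37.7 j [ 0.29  0.25 -0.06  1.81  0.02  1.08  1.71]
dp [ 4.26e-01 -4.02e-02  3.00e-04] rot [-0.4508  0.0242 -0.1042]
[ 0.4288 -0.0062  0.0903]
[0.4317 0.0287 0.1622]
```

```bash
python3 -m pendant '[{"dp":[0.06,0,0],"rotation":[0,0,0],"fingers":1},{"dp":[0.12,-0.01,0],"rotation":[0,0,-0.02],"fingers":1},{"dp":[0.18,-0.02,0],"rotation":[0,0,-0.05],"fingers":1},{"dp":[0.24,-0.03,0],"rotation":[0,0,-0.1],"fingers":1},{"dp":[0.3,-0.04,0],"rotation":[-0.1,0.005,-0.104],"fingers":1},{"dp":[0.36,-0.04,0],"rotation":[-0.2,0.01,-0.104],"fingers":1},{"dp":[0.4,-0.04,0],"rotation":[-0.3,0.016,-0.104],"fingers":1},{"dp":[0.426,-0.04,0],"rotation":[-0.4,0.021,-0.104],"fingers":1},{"dp":[0.426,-0.04,0],"rotation":[-0.45,0.024,-0.104],"fingers":1},{"dp":[0.426,-0.04,0],"rotation":[-0.45,0.024,-0.104],"fingers":1},{"dp":[0.426,-0.04,0],"rotation":[-0.45,0.024,-0.104],"fingers":1}]' 25
python3 - <<'E'
from h import *
im=arm.get_image("wrist");cv2.imwrite("pics/w20.png",im);crop(im,60,120,400,260,2,"pics/w20c.png")
go([.48,.255,.24],1.596,-.45)
M=R.from_rotvec(arm.observe()["ee_rot"]).as_matrix()
for g in [[.514,.255,.150],[.549,.255,.078]]: print((M.T@(np.array(g)-arm.observe()["position"])).round(4))
E
```

```text
clock: 39.08
position: [0.4806, 0.2548, 0.2398]
ee_rot: [1.951, 1.999, 0.454]
force: [0.2, -0.8, -2.0]
width: 0.322
at [0.4808 0.2546 0.2401] F [-0.1  0.2 -1.5] w 0.323 t 39.125 j [-0.5   0.13 -0.32  2.08  0.57  0.7   0.38]
dp [ 0.0004 -0.0008 -0.0003] rot [-0.0021  0.0008 -0.0013]
[-0.0004 -0.0091  0.0955]
[-0.0012 -0.0087  0.1756]
```

View pics/w20c.png

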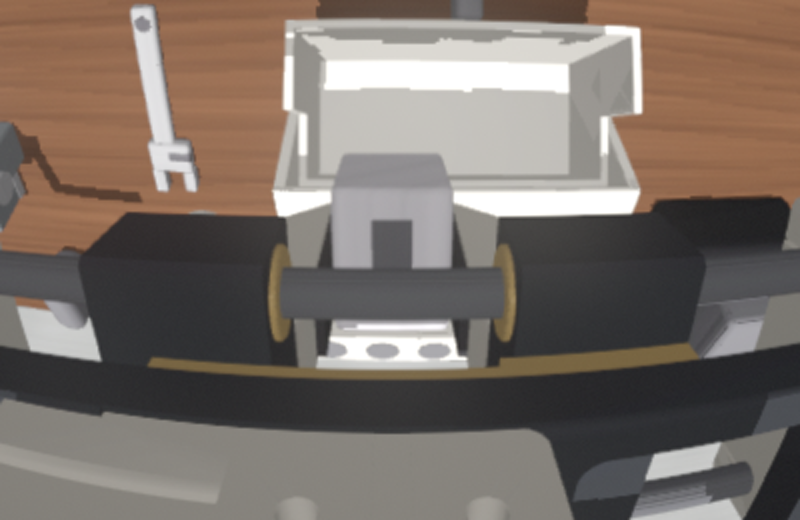

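```bash
python3 -m pendant '[{"dp":[0,-0.009,0.05],"rotation":[0,0,0],"fingers":1},{"dp":[0,-0.009,0.095],"rotation":[0,0,0],"fingers":1},{"dp":[0,-0.009,0.12],"rotation":[0,0,0],"fingers":1},{"dp":[0,-0.009,0.14],"rotation":[0,0,0],"fingers":1},{"dp":[0,-0.009,0.15],"rotation":[0,0,0],"fingers":1},{"dp":[0,-0.009,0.15],"rotation":[0,0,0],"fingers":1}]' 25
python3 - <<'E'
from h import *
im=arm.get_image("side");crop(im,110,50,170,140,4.5,"pics/d21c.png")
go([.549,.255,.078],1.596,-.45)
im=arm.get_image("wrist");crop(im,60,120,400,260,2,"pics/w21c.png")
E
```

```text
clock: 39.88
position: [0.5381, 0.2555, 0.1006]
ee_rot: [1.952, 1.997, 0.454]
force: [-0.3, 0.1, -1.8]
width: 0.323
at [0.538  0.2559 0.1012] F [ 0.5  0.4 -0.9] w 0.327 t 39.925 j [-0.58  0.39 -0.16  2.15  0.97  0.42  0.01]
dp [-0.0011 -0.0001  0.0257] rot [-0.0021  0.001  -0.0019]
```

View pics/d21c.png

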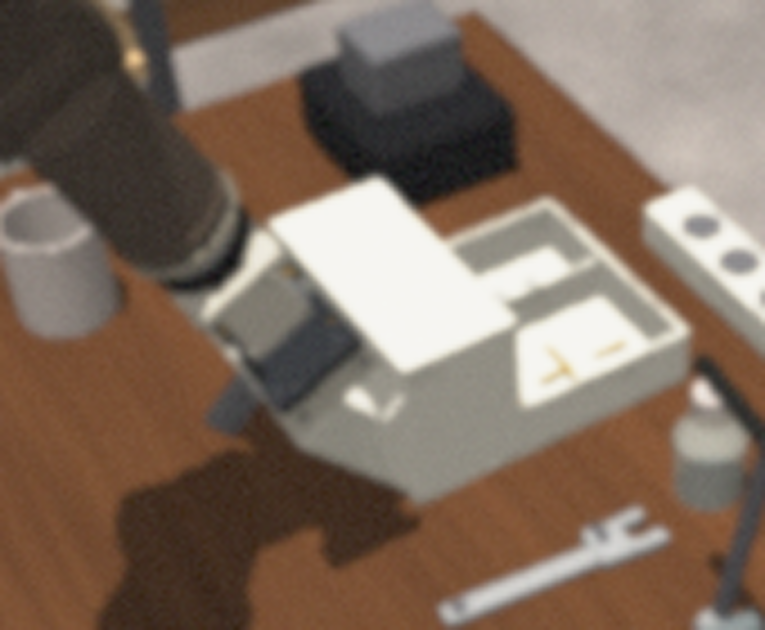

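View pics/w21c.png

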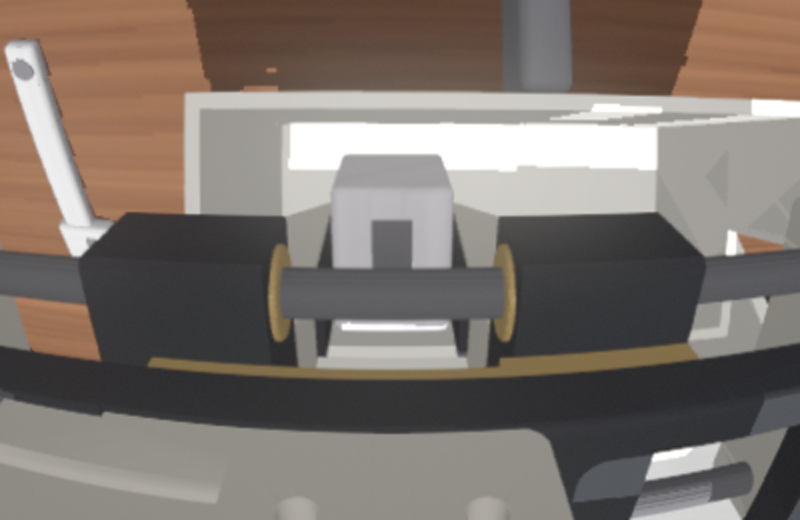

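```bash
python3 -m pendant '[{"dp":[0,0,0.006],"rotation":[0,0,0],"fingers":1},{"dp":[0,0,0.012],"rotation":[0,0,0],"fingers":1},{"dp":[0,0,0.012],"rotation":[0,0,0],"fingers":1},{"dp":[0,0,0.012],"rotation":[0,0,0],"fingers":0.2},{"dp":[0,0,0.012],"rotation":[0,0,0],"fingers":0},{"dp":[0,0,0.012],"rotation":[0,0,0],"fingers":0},{"dp":[0,0,0.012],"rotation":[0,0,0],"fingers":0},{"dp":[0,0,-0.01],"rotation":[0,0,0],"fingers":0},{"dp":[0,0,-0.06],"rotation":[0,0,0],"fingers":0},{"dp":[0,0,-0.11],"rotation":[0,0,0],"fingers":0},{"dp":[0,0,-0.15],"rotation":[0,0,0],"fingers":0},{"dp":[0,0,-0.15],"rotation":[0,0,0],"fingers":-0.1}]' 25
python3 - <<'E'
from h import *
im=arm.get_image("wrist");crop(im,60,120,400,260,2,"pics/w22c.png")
go([.5445,-.2695,.24],1.489)
E
```

```text
clock: 41.48
position: [0.4731, 0.2558, 0.24]
ee_rot: [1.95, 1.997, 0.464]
force: [0.3, 1.0, -0.2]
width: 0.542
at [0.4732 0.2549 0.2382] F [-0.   0.2  0.3] w 0.549 t 41.525 j [-0.49  0.12 -0.35  2.09  0.58  0.69  0.36]
dp [-0.5259  0.0543  0.0231] rot [ 0.4505 -0.0257  0.103 ]
```

View pics/w22c.png

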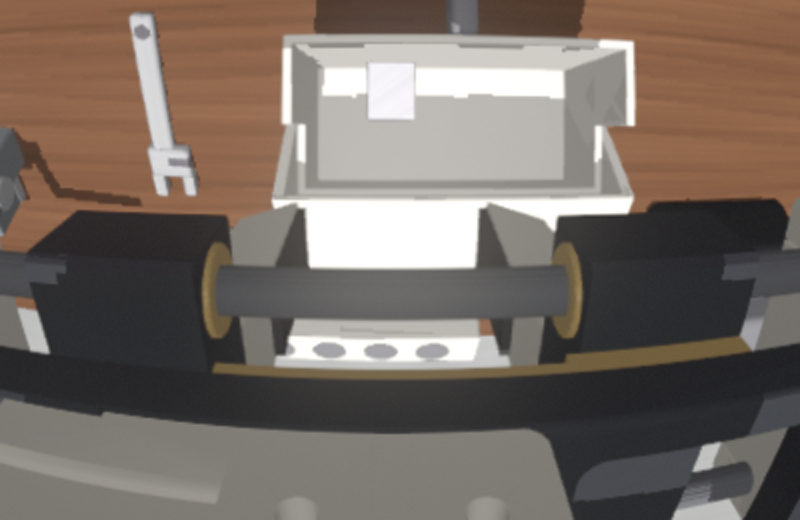

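```bash
python3 -m pendant '[{"dp":[-0.06,0,-0.01],"rotation":[0.1,-0.006,0.02],"fingers":-0.1},{"dp":[-0.12,0,-0.01],"rotation":[0.2,-0.012,0.04],"fingers":-0.1},{"dp":[-0.18,0,-0.01],"rotation":[0.3,-0.018,0.07],"fingers":-0.1},{"dp":[-0.24,0,-0.01],"rotation":[0.4,-0.022,0.1],"fingers":-0.1},{"dp":[-0.3,0,0],"rotation":[0.45,-0.026,0.103],"fingers":-0.1},{"dp":[-0.36,0,0],"rotation":[0.45,-0.026,0.103],"fingers":-0.1},{"dp":[-0.42,0,0],"rotation":[0.45,-0.026,0.103],"fingers":-0.1},{"dp":[-0.48,0.01,0],"rotation":[0.45,-0.026,0.103],"fingers":-0.1},{"dp":[-0.526,0.03,0.01],"rotation":[0.45,-0.026,0.103],"fingers":-0.1},{"dp":[-0.526,0.0543,0.0231],"rotation":[0.45,-0.026,0.103],"fingers":-0.1},{"dp":[-0.526,0.0543,0.0231],"rotation":[0.45,-0.026,0.103],"fingers":-0.1},{"dp":[-0.526,0.0543,0.0231],"rotation":[0.45,-0.026,0.103],"fingers":-0.1}]' 25
python3 - <<'E'
from h import *
go([.5727,-.2712,.018],1.489)
im=arm.get_image("wrist");crop(im,130,140,260,190,3,"pics/w23c.png")
print("exp",proj("wrist",[.5697,-.2709,.046]))
E
```

```text
clock: 43.02
position: [0.5435, -0.2696, 0.2385]
ee_rot: [-2.31, -2.128, 0.003]
force: [0.2, 0.6, 0.3]
width: 0.551
at [ 0.5435 -0.2696  0.2385] F [0.2 0.6 0.3] w 0.551 t 43.025 j [ 0.34  0.4   0.04  1.6  -0.02  1.14  1.88]
dp [0.0008 0.0297 0.2204] rot [-0.0024  0.0004 -0.0002]
exp [255.61122051 192.29998763]
```

View pics/w23c.png

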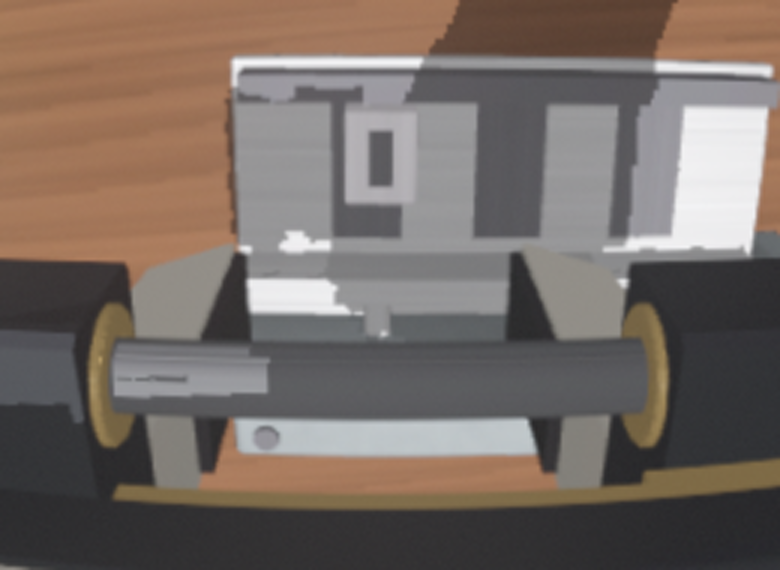

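```bash
python3 -m pendant '[{"dp":[0.001,0.03,0.05],"rotation":[0,0,0],"fingers":-0.1},{"dp":[0.001,0.03,0.1],"rotation":[0,0,0],"fingers":-0.1},{"dp":[0.001,0.03,0.15],"rotation":[0,0,0],"fingers":-0.1},{"dp":[0.001,0.03,0.19],"rotation":[0,0,0],"fingers":-0.1},{"dp":[0.001,0.03,0.21],"rotation":[0,0,0],"fingers":-0.1},{"dp":[0.001,0.03,0.22],"rotation":[0,0,0],"fingers":-0.1},{"dp":[0.001,0.03,0.22],"rotation":[0,0,0],"fingers":0.2},{"dp":[0.001,0.03,0.22],"rotation":[0,0,0],"fingers":1},{"dp":[0.001,0.03,0.22],"rotation":[0,0,0],"fingers":1},{"dp":[0.001,0.03,0.22],"rotation":[0,0,0],"fingers":1},{"dp":[0.001,0.03,0.22],"rotation":[0,0,0],"fingers":1},{"dp":[0.001,0.03,0.18],"rotation":[0,0,0],"fingers":1},{"dp":[0.001,0.03,0.13],"rotation":[0,0,0],"fingers":1},{"dp":[0.001,0.02,0.08],"rotation":[0,0,0],"fingers":1},{"dp":[0.001,-0.02,0.03],"rotation":[0,0,0],"fingers":1},{"dp":[0.001,-0.05,0],"rotation":[0,0,0],"fingers":1},{"dp":[0.001,-0.06,0],"rotation":[0,0,0],"fingers":1},{"dp":[0.001,-0.06,0],"rotation":[0,0,0],"fingers":1}]' 25
python3 - <<'E'
from h import *
im=arm.get_image("scene");crop(im,180,120,240,150,3.3,"pics/s24c.png")
go([.48,.335,.24],1.596,-.45)
E
```

```text
clock: 45.32
position: [0.4833, -0.2635, 0.2387]
ee_rot: [-2.31, -2.127, 0.002]
force: [-0.1, 0.7, -0.8]
width: 0.326
at [ 0.4838 -0.2632  0.2381] F [ 0.3 -0.1 -1.3] w 0.325 t 45.375 j [ 0.37  0.31  0.04  1.74 -0.01  1.1   1.9 ]
dp [ 0.5959 -0.0526 -0.0017] rot [-0.4523  0.0238 -0.1051]
```

View pics/s24c.png

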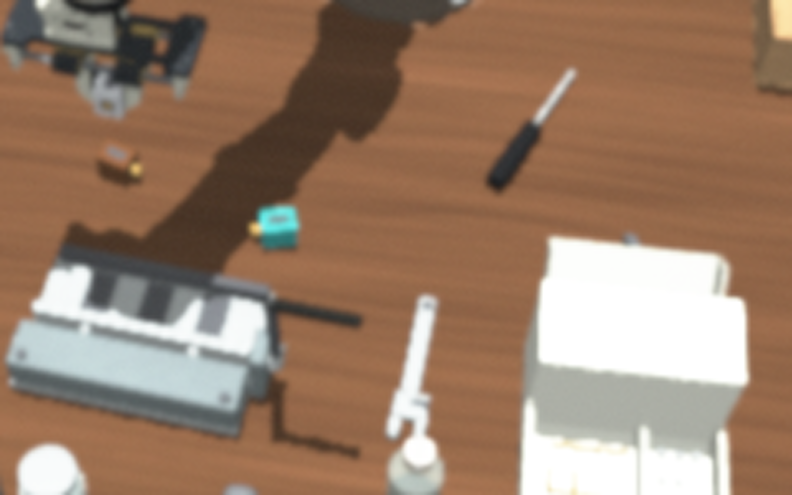

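```bash
python3 -m pendant '[{"dp":[0.06,-0.01,0],"rotation":[0,0,0],"fingers":1},{"dp":[0.12,-0.02,0],"rotation":[0,0,-0.02],"fingers":1},{"dp":[0.18,-0.03,0],"rotation":[0,0,-0.05],"fingers":1},{"dp":[0.24,-0.04,0],"rotation":[0,0,-0.1],"fingers":1},{"dp":[0.3,-0.052,0],"rotation":[0,0,-0.105],"fingers":1},{"dp":[0.36,-0.052,0],"rotation":[0,0,-0.105],"fingers":1},{"dp":[0.42,-0.052,0],"rotation":[-0.1,0.005,-0.105],"fingers":1},{"dp":[0.48,-0.052,0],"rotation":[-0.2,0.01,-0.105],"fingers":1},{"dp":[0.53,-0.052,0],"rotation":[-0.3,0.016,-0.105],"fingers":1},{"dp":[0.57,-0.052,0],"rotation":[-0.4,0.021,-0.105],"fingers":1},{"dp":[0.591,-0.052,-0.002],"rotation":[-0.452,0.024,-0.105],"fingers":1},{"dp":[0.591,-0.052,-0.002],"rotation":[-0.452,0.024,-0.105],"fingers":1},{"dp":[0.591,-0.052,-0.002],"rotation":[-0.452,0.024,-0.105],"fingers":1}]' 25
python3 - <<'E'
from h import *
im=arm.get_image("wrist");crop(im,60,120,400,260,2,"pics/w25c.png")
go([.543,.33,.09],1.596,-.45)
E
```

```text
clock: 47.0
position: [0.4802, 0.3293, 0.2392]
ee_rot: [1.95, 1.999, 0.453]
force: [0.6, -0.2, -1.3]
width: 0.325
at [0.4806 0.3288 0.2396] F [-1.  -0.1 -0.4] w 0.328 t 47.05 j [-0.67  0.21 -0.29  1.98  0.61  0.77  0.26]
dp [-0.0002 -0.0085  0.1618] rot [-0.002   0.0016 -0.0013]
```

View pics/w25c.png

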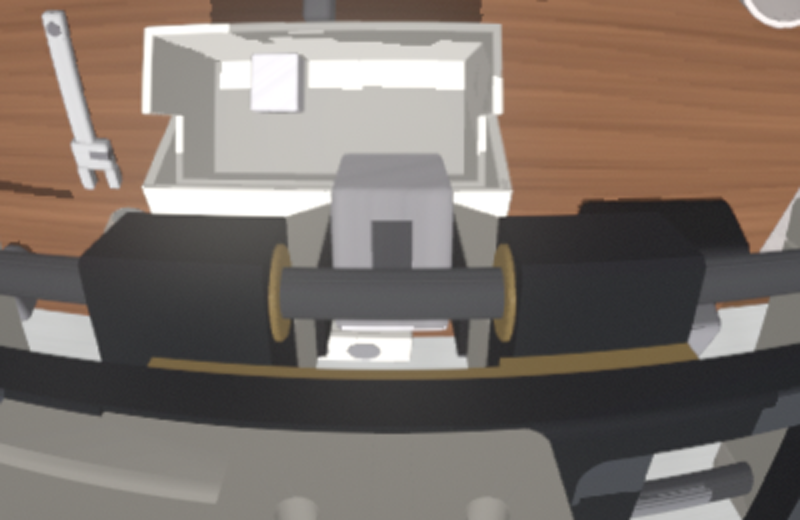

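```bash
python3 -m pendant '[{"dp":[0,-0.0085,0.05],"rotation":[0,0,0],"fingers":1},{"dp":[0,-0.0085,0.095],"rotation":[0,0,0],"fingers":1},{"dp":[0,-0.0085,0.12],"rotation":[0,0,0],"fingers":1},{"dp":[0,-0.0085,0.14],"rotation":[0,0,0],"fingers":1},{"dp":[0,-0.0085,0.155],"rotation":[0,0,0],"fingers":1},{"dp":[0,-0.0085,0.161],"rotation":[0,0,0],"fingers":1},{"dp":[0,-0.0085,0.161],"rotation":[0,0,0],"fingers":1},{"dp":[0,-0.0085,0.161],"rotation":[0,0,0],"fingers":0.2},{"dp":[0,-0.0085,0.161],"rotation":[0,0,0],"fingers":0},{"dp":[0,-0.0085,0.161],"rotation":[0,0,0],"fingers":0},{"dp":[0,-0.0085,0.161],"rotation":[0,0,0],"fingers":0},{"dp":[0,-0.0085,0.14],"rotation":[0,0,0],"fingers":0},{"dp":[0,-0.0085,0.09],"rotation":[0,0,0],"fingers":0},{"dp":[0,-0.0085,0.04],"rotation":[0,0,0],"fingers":0},{"dp":[0,-0.0085,0],"rotation":[0,0,0],"fingers":-0.1},{"dp":[0,-0.0085,0],"rotation":[0,0,0],"fingers":-0.1}]' 25
python3 - <<'E'
from h import *
im=arm.get_image("wrist");crop(im,60,120,400,260,2,"pics/w26c.png")
go([.4700,.2925,.20],1.596)
M=R.from_rotvec(arm.observe()["ee_rot"]).as_matrix()
E
```

```text
clock: 49.05
position: [0.4729, 0.3303, 0.2392]
ee_rot: [1.95, 1.998, 0.462]
force: [0.8, -0.4, -0.2]
width: 0.55
at [0.4731 0.3292 0.2373] F [ 0.3 -0.6 -0.2] w 0.548 t 49.1 j [-0.67  0.2  -0.3   1.99  0.62  0.77  0.23]
dp [-0.0366 -0.0198  0.0318] rot [ 0.4501 -0.0007 -0.0016]
```

View pics/w26c.png

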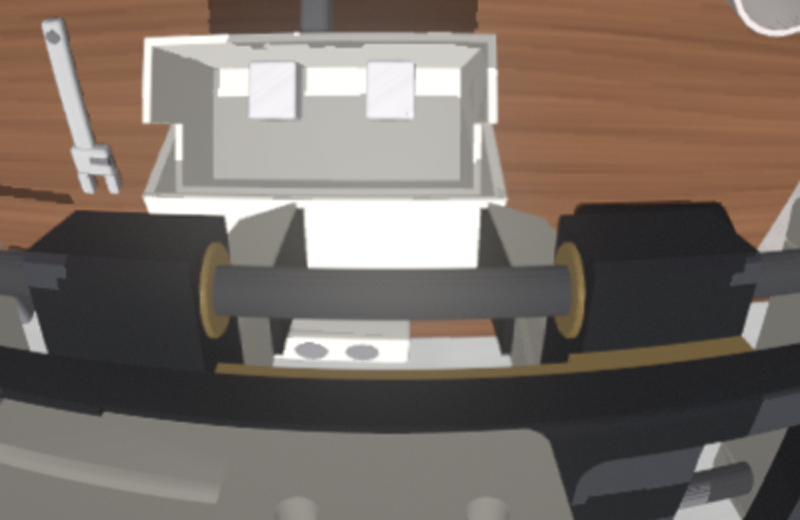

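```bash
python3 -m pendant '[{"dp":[-0.01,-0.02,0.0],"rotation":[0.12,0,0],"fingers":-0.3},{"dp":[-0.02,-0.02,0.0],"rotation":[0.25,0,0],"fingers":-0.3},{"dp":[-0.03,-0.02,0.01],"rotation":[0.37,0,0],"fingers":-0.3},{"dp":[-0.0366,-0.0198,0.0318],"rotation":[0.45,0,0],"fingers":-0.3},{"dp":[-0.0366,-0.0198,0.0318],"rotation":[0.45,0,0],"fingers":-0.3},{"dp":[-0.0366,-0.0198,0.0318],"rotation":[0.45,0,0],"fingers":-0.3}]' 15
python3 - <<'E'
from h import *
im=arm.get_image("wrist");crop(im,60,120,400,260,2,"pics/w27c.png")
go([.4700,.2930,.048],1.596)
E
```

```text
clock: 49.85
position: [0.4694, 0.2926, 0.1992]
ee_rot: [-2.194, -2.248, 0.0]
force: [-0.8, 0.5, 0.3]
width: 0.648
at [0.4691 0.2931 0.1998] F [-0.2  0.2 -0.8] w 0.649 t 49.9 j [-0.4   0.37 -0.33  1.77  0.14  1.03  0.81]
dp [-0.0002  0.0008  0.1518] rot [ 0.0004 -0.0008 -0.0001]
```

View pics/w27c.png

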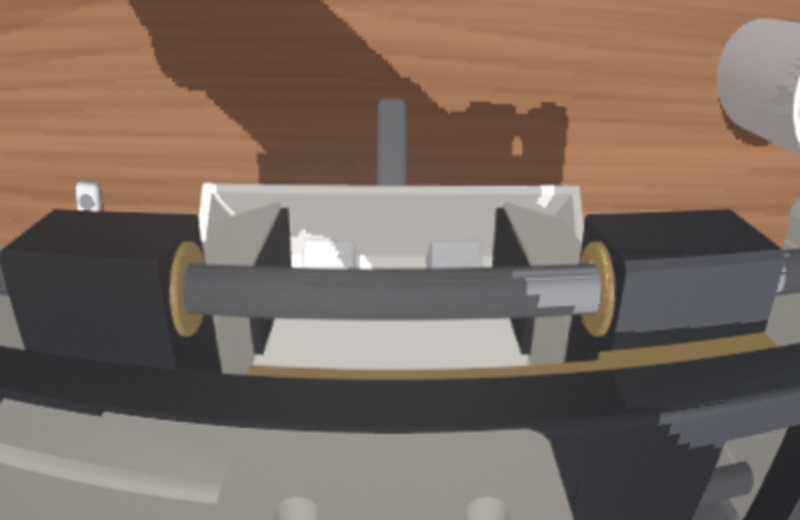

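```bash
python3 -m pendant '[{"dp":[0,0,0.05],"rotation":[0,0,0],"fingers":-0.3},{"dp":[0,0,0.1],"rotation":[0,0,0],"fingers":-0.3},{"dp":[0,0,0.13],"rotation":[0,0,0],"fingers":-0.3},{"dp":[0,0,0.151],"rotation":[0,0,0],"fingers":-0.3},{"dp":[0,0,0.151],"rotation":[0,0,0],"fingers":0.2},{"dp":[0,0,0.151],"rotation":[0,0,0],"fingers":1},{"dp":[0,0,0.151],"rotation":[0,0,0],"fingers":1},{"dp":[0,0,0.151],"rotation":[0,0,0],"fingers":1},{"dp":[0,0,0.151],"rotation":[0,0,0],"fingers":1},{"dp":[0,0,0.151],"rotation":[0,0,0],"fingers":1}]' 15
python3 - <<'E'
from h import *
go([.5353,.2945,.0974],1.596)
im=arm.get_image("wrist");crop(im,60,120,400,260,2,"pics/w28c.png")
p=lambda t: np.array([-.034*np.cos(t)-.11*np.sin(t),.11*np.cos(t)-.034*np.sin(t)])
for t in np.arange(.72,-.01,-.06): d=p(t)-p(.72); print(round(t,2),"dy_tool",round(d[0],4),"dz_tool",round(-d[1],4))
E
```

```text
clock: 51.15
position: [0.4691, 0.2925, 0.0489]
ee_rot: [2.194, 2.248, -0.0]
force: [-0.7, -3.3, 2.8]
width: 0.154
at [0.4691 0.2925 0.0489] F [-0.7 -3.3  2.8] w 0.154 t 51.15 j [-0.45  0.55 -0.29  1.92  0.23  0.71  0.72]
dp [ 0.0004  0.0662 -0.0485] rot [ 0.0001  0.0001 -0.0009]
0.72 dy_tool 0.0 dz_tool -0.0
0.66 dy_tool 0.0038 dz_tool -0.0058
0.6 dy_tool 0.0079 dz_tool -0.0113
0.54 dy_tool 0.0124 dz_tool -0.0166
0.48 dy_tool 0.0171 dz_tool -0.0216
0.42 dy_tool 0.0222 dz_tool -0.0263
0.36 dy_tool 0.0275 dz_tool -0.0307
0.3 dy_tool 0.0331 dz_tool -0.0348
0.24 dy_tool 0.0389 dz_tool -0.0385
0.18 dy_tool 0.0449 dz_tool -0.0419
0.12 dy_tool 0.0512 dz_tool -0.0449
0.06 dy_tool 0.0576 dz_tool -0.0475
-0.0 dy_tool 0.0641 dz_tool -0.0497
```

View pics/w28c.png

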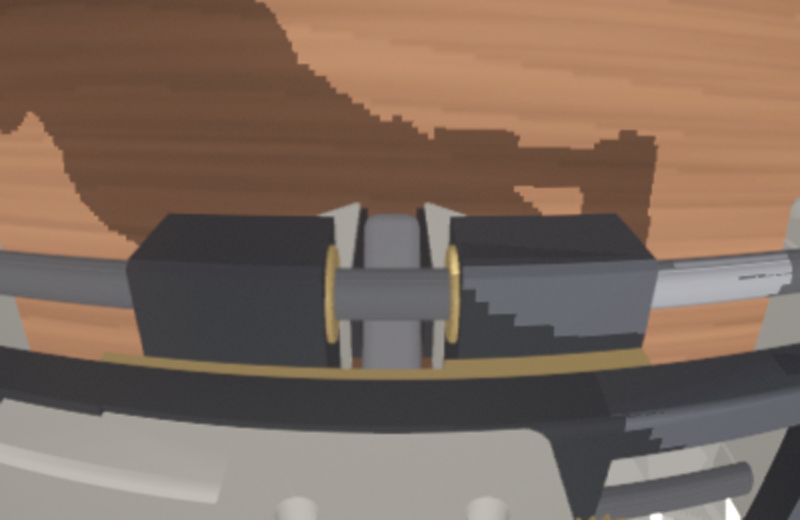

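Tab gripped. Swinging it shut, slowly at the end.

```bash
python3 -m pendant '[{"dp":[0,0.0038,-0.0058],"rotation":[0,0,0],"fingers":1},{"dp":[0,0.0079,-0.0113],"rotation":[0,0,0],"fingers":1},{"dp":[0,0.0124,-0.0166],"rotation":[0,0,0],"fingers":1},{"dp":[0,0.0171,-0.0216],"rotation":[0,0,0],"fingers":1},{"dp":[0,0.0222,-0.0263],"rotation":[0,0,0],"fingers":1},{"dp":[0,0.0275,-0.0307],"rotation":[0,0,0],"fingers":1},{"dp":[0,0.0331,-0.0348],"rotation":[0,0,0],"fingers":1},{"dp":[0,0.0389,-0.0385],"rotation":[0,0,0],"fingers":1},{"dp":[0,0.0449,-0.0419],"rotation":[0,0,0],"fingers":1},{"dp":[0,0.0512,-0.0449],"rotation":[0,0,0],"fingers":1},{"dp":[0,0.0545,-0.0462],"rotation":[0,0,0],"fingers":1},{"dp":[0,0.0576,-0.0475],"rotation":[0,0,0],"fingers":1},{"dp":[0,0.061,-0.0487],"rotation":[0,0,0],"fingers":1},{"dp":[0,0.0641,-0.0497],"rotation":[0,0,0],"fingers":1},{"dp":[0,0.067,-0.05],"rotation":[0,0,0],"fingers":1},{"dp":[0,0.067,-0.05],"rotation":[0,0,0],"fingers":1}]' 15
python3 - <<'E'
from h import *
go([.5353,.2945,.0974],1.596)
im=arm.get_image("side");crop(im,110,50,170,140,4.5,"pics/d29c.png")
E
```

```text
clock: 53.2
position: [0.5344, 0.2936, 0.0988]
ee_rot: [-2.193, -2.248, 0.005]
force: [-8.1, -6.4, 7.1]
width: 0.152
at [0.5344 0.2936 0.0988] F [-8.1 -6.4  7.1] w 0.152 t 53.2 j [-0.39  0.56 -0.3   1.73  0.2   0.88  0.83]
dp [0.0008 0.001  0.0014] rot [-0.003   0.0016 -0.0003]
```

View pics/d29c.png

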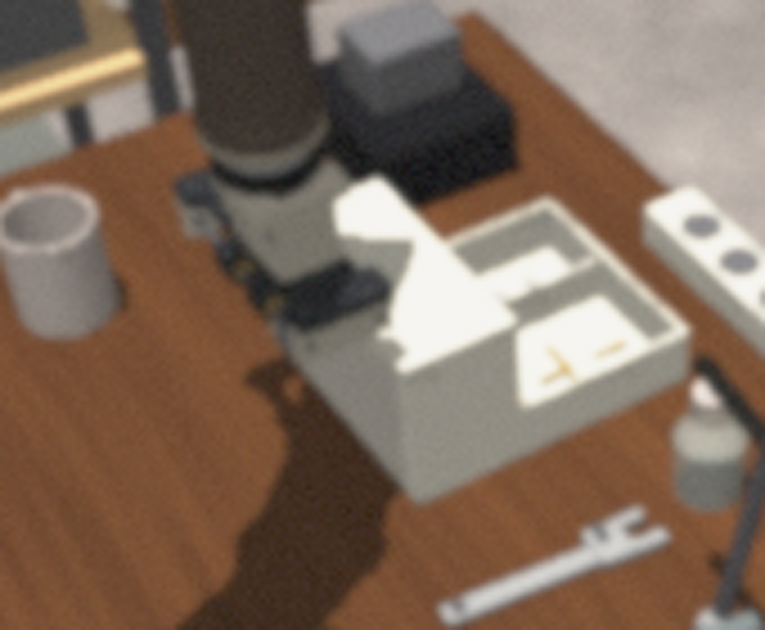

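```bash
python3 -m pendant '[{"dp":[0,0.001,0],"rotation":[0,0,0],"fingers":0.4},{"dp":[0,0,0],"rotation":[0,0,0],"fingers":0},{"dp":[0,0,0],"rotation":[0,0,0],"fingers":-0.3},{"dp":[0,0,0],"rotation":[0,0,0],"fingers":-0.3},{"dp":[0,0,-0.03],"rotation":[0,0,0],"fingers":-0.3},{"dp":[0,0,-0.08],"rotation":[0,0,0],"fingers":-0.3},{"dp":[0,-0.03,-0.13],"rotation":[0,0,0],"fingers":-0.3},{"dp":[0,-0.08,-0.16],"rotation":[0,0,0],"fingers":-0.3},{"dp":[0,-0.13,-0.18],"rotation":[0,0,0],"fingers":-0.3},{"dp":[0,-0.13,-0.18],"rotation":[0,0,0],"fingers":-0.3}]' 15
python3 - <<'E'
from h import *
go([.5353,.2945,.0974],1.596)
im=arm.get_image("side");cv2.imwrite("pics/d30.png",im);crop(im,110,50,170,140,4.5,"pics/d30c.png")
im=arm.get_image("scene");cv2.imwrite("pics/s30.png",im);crop(im,140,120,290,180,2.7,"pics/s30c.png")
E
```

```text
clock: 54.5
position: [0.4023, 0.2921, 0.2816]
ee_rot: [-2.189, -2.253, -0.001]
force: [-0.2, -1.0, 0.1]
width: 0.646
at [0.4023 0.2921 0.2816] F [-0.2 -1.   0.1] w 0.646 t 54.5 j [-0.42  0.21 -0.38  1.77  0.08  1.18  0.78]
dp [-0.0015  0.1331  0.1842] rot [-0.     -0.0005  0.0038]
```

View pics/d30c.png

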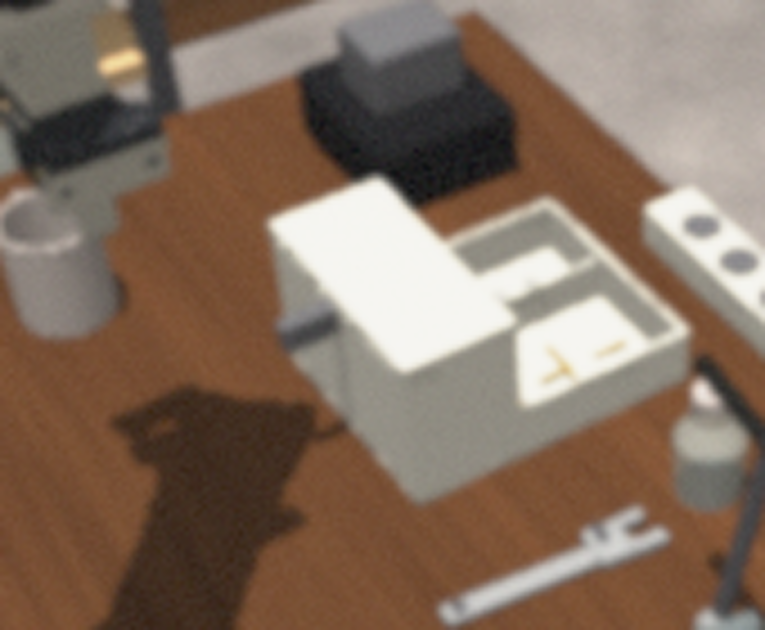

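View pics/s30c.png

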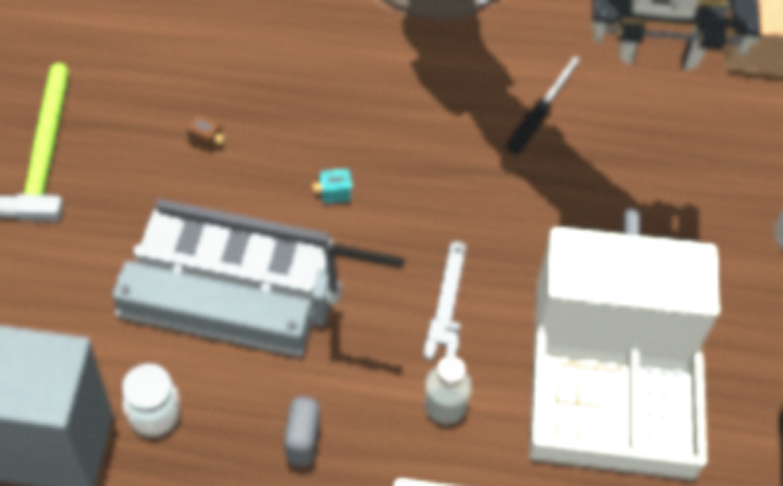

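```bash
python3 - <<'E'
from h import *
a=cv2.imread("pics/d14.png");b=cv2.imread("pics/d30.png")
s=slice(105,145),slice(160,200)
A,B=a[s],b[s]
o=np.vstack([cv2.resize(np.hstack([A,B]),None,fx=9,fy=9,interpolation=cv2.INTER_NEAREST)]);cv2.imwrite("pics/cmp.png",o)
for im in(a,b):
    m=(cv2.cvtColor(im,cv2.COLOR_BGR2GRAY)[110:132,168:188]<110);ys,xs=np.nonzero(m);print(m.sum(),xs.mean()+168,ys.mean()+110)
a=cv2.imread("pics/s0.png") if 0 else cv2.imread("pics/scene0.png");b=cv2.imread("pics/s30.png")
cv2.imwrite("pics/cmp2.png",cv2.resize(np.hstack([a[190:225,350:400],b[190:225,350:400]]),None,fx=7,fy=7,interpolation=cv2.INTER_NEAREST))
E
```

```text
183 173.31147540983608 122.4153005464481
167 173.2874251497006 122.65269461077844
```

View pics/cmp.png

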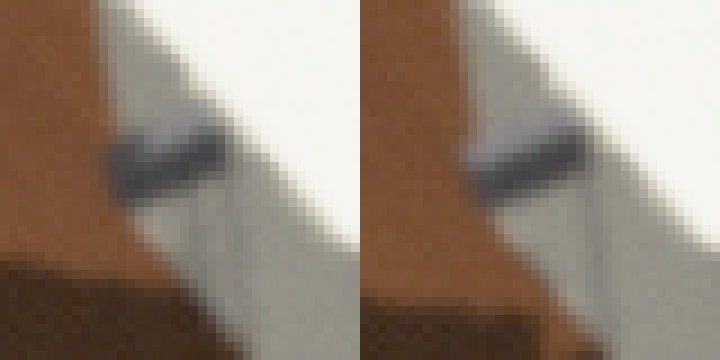

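View pics/cmp2.png

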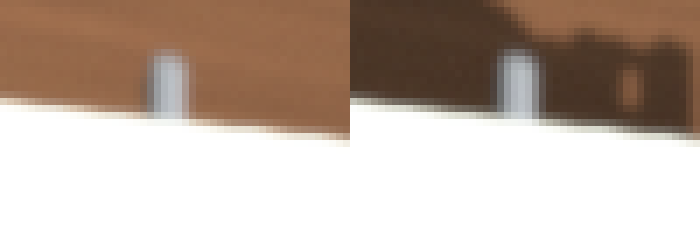

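```bash
python3 -c "
from cell import arm
print(arm.sign_off())"
```

```text
the job is handed in; nothing more can be done
None
```

The job is handed in after about 55 s of robot time. Two catches were present, and both are pressed and shut in the tray's bin.

**What I did**
- I stood both aluminium catches on the bed against the fence side, pins towards the ram. The turquoise and brown look-alikes were not touched.
- I pulled the lever to its stop, where the force rose to about 22 N. I eased it back over about 4 s, gripped all the way, until it pushed back at its rest stop.
- I opened the bin by its tab, set both catches in it and swung it shut.

**Last checks**
- **Catches:** the wrist picture taken just before closing shows both in the bin.
- **Bin:** after release, the tab sits within about a quarter of a pixel of its starting place in the side view, so the bin is fully shut.
- **Press and bystanders:** in the last scene picture the lever is at rest and the bed is empty. The spanner, hammer and bottle appear to be where they were.

No check failed. I judged the pins' depth only from pictures after the stroke, in which they hardly stood out, and did not measure it.

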